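# Load two heat sinks into a spring-loaded magazine

## Task

Load both finned heat sinks, one at a time and fins up, into the spring-loaded magazine: set each down in the mouth on top, without dropping it, and press it straight down until the two sprung lips snap over it and keep it in when you let go, the first one before you bring the second. Press gently, only as hard as the springs need. Leave the other things on the bench where they are.

Things in the scene. Friction and masses are not known exactly. Their poses are not given: they have to be found in the camera images.
- magazine: magazine fixed to the bench: dark steel foot plate 124 (x) x 92 (y) x 8 mm, grey clamp rails at x = +-30 to 39 mm up to z = 68 mm, clamp knob in front (to x = -53 mm), and an upright aluminium cassette 60 (x) x 83 (y) mm held between them. Origin: middle of the foot's underside, on the shaft's axis, z up. From run to run the cassette is clamped h = 0 to 35 mm up; h is NOT reported: feel for it.
- mouth (a point): point on the shaft's axis, 82 mm above the bench, axes as the magazine's: top of the front and back walls (x = +-21.5 mm, 6 mm thick, flare to 86 mm) if h = 0; add h. The side walls (y = +-21.2 mm) rise to 98 mm, flared to 105. Open on top. Fingers holding a sink by its x sides (of the magazine), tips 11 mm or more above its underside, stay clear of the walls.
- lips (a point): point on the shaft's axis at the flat underside of the two sprung steel lips if h = 0 (68.5 mm above the bench); add h. A lip 16 mm wide in the middle of each y side stands 4.3 mm into the shaft (34 mm free between them); its top slopes from the tip (2 mm above this point) to the wall (12 mm). A sink set in the mouth rests on the slopes, underside 8 to 12 mm above this point.
- follower (a joint): how far the sprung follower plate is pressed down, m: 0 empty (1 mm below the lips), about 0.022 with one sink kept, 0.045 with two, hard stop at 0.0475. Pressing a sink on its fins with shut fingertips takes up to 8 to 15 N on the slopes, then 5 to 9 N, steady; the force drops by 2 to 4 N when its top gets below the lips and they snap shut over it. Do not press over 2 mm farther.
- heat_sink_1: finned aluminium heat sink, 40 x 40 mm, 23 mm high (4 mm base, upright fins on it), standing on the bench fins up; about 60 g. Origin at the centre of its underside, z up, fins along x. Both sinks are alike. May be gripped across either pair of sides; being square, it fits the magazine in any quarter turn. Equipment up to 0.2 m high stands behind (x over 0.48 m, y below 0.08 m): pass in front of it.
- heat_sink_2: finned aluminium heat sink, 40 x 40 mm, 23 mm high (4 mm base, upright fins on it), standing on the bench fins up; about 60 g. Origin at the centre of its underside, z up, fins along x. Both sinks are alike. May be gripped across either pair of sides; being square, it fits the magazine in any quarter turn. Equipment up to 0.2 m high stands behind (x over 0.48 m, y below 0.08 m): pass in front of it.
- relay_module: blue plug-in relay block, 20x28x15 mm; bystander, to be left alone. Origin at the middle of its underside
- kapton_roll: roll of orange tape lying flat, 54 mm across, 12 mm high; bystander, to be left alone. Origin at the middle of its underside
- pcb_module: green populated circuit board, 46x64x15 mm; bystander, to be left alone. Origin at the middle of its underside
- driver_hex: small blue-handled screwdriver, 139x15x13 mm, lying along its x axis; bystander, to be left alone. Origin at the middle of its underside
- solder_spool: spool of solder wire with black flanges, 59x70x44 mm, standing; bystander, to be left alone. Origin at the middle of its underside
- flux_syringe: flux syringe, 136x26x22 mm, lying along its x axis; bystander, to be left alone. Origin at the middle of its underside
Not all that is in view belongs to the job. What is shaped like the heat_sink_1 but purple is not meant.

How it is judged:
By the outcome, as a careful person would: the job done as asked, in the order asked, and still so for the second after the job is handed in, with the robot touching nothing.
It also fails if it takes over 72 s, if anything falls off the work surface, if the arm or the gripper's body presses on something with over 40 N, if the wrist force passes 120 N, or if a joint passes its speed limit or range.

## Robot

A 6-joint arm with a two-finger parallel gripper is mounted at the origin on a cart in front of the work surface, level with it; the furniture and walls round the work are solid. World frame = base frame: x ahead of the robot, y to its left, z up, the work surface at z = 0. Lengths are in m, angles in rad, forces in N, time in s.
With the tool pointing down it reaches from about 0.35 to 0.975 m from the base axis. Payload 4.9 kg.
Tool frame: the origin (TCP) lies at the very end of the fingers, on their centre line; the grasp point (between the pads) lies 19 mm behind it; z points along the fingers, y is the direction in which the jaws open and shut (so a half turn about z gives the same grasp; the last joint's range is limited). The gripper opens to 85 mm and grips with 20 to 120 N. Pads are 22 mm wide; open, the fingers measure 114 mm over their backs; the gripper's body (76 mm by 85 mm) begins 54 mm behind the grasp point. The pads swing forward as they close: fully open they stand 13 mm farther back than shut.
Start: joints at [1.174, 0.053, 1.613, -0, 1.476, -0.119], TCP at [0.171, 0.601, 0.231] pointing down, gripper open.
Joint ranges: [-3.01, 3.01], [-1.01, 2.22], [0.06, 2.58], [-1.02, 4.17], [0.09, 2.62], [-3.14, 3.14]. Speed limits (rad/s): [2.57, 2.57, 3.14, 3.14, 3.14, 3.14].

## Interface

Orientations are given as a rotation vector (axis times angle).
In Python, from station import ctrl gives the robot as it stands.
- The arm moves only by the tool apply_moves, never from a script. Its argument "deltas" is a list of rows, each a list of 5 numbers: the shift along the tool's x, y, z in m, then the turn about the tool's z in rad, then the gripper's target within -1 to 1 (fully open at 1, half-way at 0, shut at -1). A call has exactly 8 rows; each row shifts and turns the pose as measured when the row begins, along the tool's axes as they then stand; what a row does not reach is not made up. A row lasts 1/8 s, in which the tool goes at most 62.5 mm and 10.7 degrees, less where a joint would pass 70% of its speed; a pose out of reach is approached as far as the arm can. A call with a gripper value outside its range is refused whole. The fingers move at their own pace and stop on an object; "grip_force" is the grip in N (left out, the last holds). Time passes only in rows, so rows that do not move let the fingers close, or fill a call up. It gives the time, the measured TCP pose, the force and the opening at its end, in the units of the state.
- ctrl.get_obs(): the state, without advancing time (a new reading comes with each control period).
- ctrl.get_image(name): name is "scene" or "side" or "wrist"; returns a dict with "img" (480x640x3 uint8, red, green, blue), "range_z" (480x640 float32, m along the optical axis (not along the pixel's ray), 0 where there is no reading), "mtx" (3x3 intrinsics, pixels), "eye" and "attitude" of the camera in the world; the wrist camera has in their place "mount" (4x4, takes a point from camera to tool coordinates, whose origin is the TCP and whose axes are the flange's). Camera axes: x right, y down, z forward; pixel columns grow to the right and rows downward; lengths in m; the calibration is good to about 2 mm. A picture is of the moment at which its call begins: read the wrist's pose just before it.
- ctrl.finish_job(): hands the job in, once; it reports no verdict.
Trained networks look in a picture, given as the dict that the camera call returned (one of the last four; its "shot" number tells which), for a name from the list of things; names that differ only in an ending like _2 or _b are one class to them, and where a whole thing is asked for, a point or a joint stands for the part that bears it (a point fixed in the world has none). Each returns a list of dicts, best first, with "confidence" (0 to 1); they miss things now and then, are a little off and sometimes report something else, mostly with a low value. They report only what shows in the picture. A call takes as long as a camera call. They do not tell look-alikes from the thing itself.
- ctrl.search_frame(picture, target): "extent" ([left, top, width, height] in pixels, round what is visible of it).
- ctrl.spot_point(picture, target): "uv" ([column, row] in pixels: a listed point, or the origin of a listed thing).
The state is a dict: "t": time; "q": joint angles; "dq": joint speeds; "effort": joint torques, N m; "tool_pos": TCP position; "tool_rot": TCP orientation; "contact_force": force on the tool from outside, world axes, zero at the start; "wrist_torque": the same for the moment, N m; "opening": finger opening in m.
Only numpy, scipy, OpenCV 4.12 (cv2) and the standard library are available. Lean on these libraries where they do the work, as an engineer would, in place of code of your own. Each camera call takes 0.05 s, during which the arm holds its last target.

## Working session

There is one attempt and no reset: what is moved stays moved. The work goes in short steps, Python scripts to look and compute and a tool call to move; the robot and the scene stay as the last step left them, time stands still between calls to the robot, and variables do not carry over. Pictures are saved under pics/ and viewed, and the job is handed in when it is done.

Besides the shell and the picture viewer there is one more tool, called as name(argument=value, ...) on one line, values as JSON. apply_moves: Moves the arm, as the interface text tells. Its arguments: {"type":"object","properties":{"deltas":{"type":"array"},"grip_force":{"type":"number"}},"required":["deltas"]}

```bash
ls; mkdir -p pics
cat > h.py <<'E'
import numpy as np, cv2
from scipy.spatial.transform import Rotation as R
from station import ctrl
def save(im,n,boxes=()):
    a=cv2.cvtColor(im["img"],cv2.COLOR_RGB2BGR).copy()
    for b,l in boxes:
        x,y,w,h=[int(v) for v in b]; cv2.rectangle(a,(x,y),(x+w,y+h),(0,0,255),1); cv2.putText(a,l,(x,y-3),0,.4,(0,0,255),1)
    cv2.imwrite("pics/"+n+".png",a)
def pose(im,obs=None):
    if "mount" in im:
        T=np.eye(4);T[:3,:3]=R.from_rotvec(obs["tool_rot"]).as_matrix();T[:3,3]=obs["tool_pos"];return T@np.array(im["mount"])
    T=np.eye(4);A=np.array(im["attitude"]);T[:3,:3]=A if A.shape==(3,3) else R.from_rotvec(A).as_matrix();T[:3,3]=im["eye"];return T
def cloud(im,obs=None):
    z=im["range_z"];K=np.array(im["mtx"]);v,u=np.mgrid[0:480,0:640]
    p=np.stack([(u-K[0,2])/K[0,0]*z,(v-K[1,2])/K[1,1]*z,z],-1)
    T=pose(im,obs);w=p@T[:3,:3].T+T[:3,3];w[z==0]=np.nan;return w
def st():
    o=ctrl.get_obs();print({k:np.round(o[k],4).tolist() for k in("t","tool_pos","tool_rot","contact_force","opening","q")});return o
E
python3 - <<'E'
from h import *
st()
for n in("scene","side"):
    im=ctrl.get_image(n);print(n,im["eye"],np.array(im["attitude"]).tolist())
    bx=[]
    for t in("heat_sink_1","magazine","mouth"):
        try:
            r=ctrl.search_frame(im,t)
            print(t,[(np.round(d["extent"]).tolist(),round(d["confidence"],2)) for d in r]); bx+=[(d["extent"],t) for d in r]
        except Exception as e: print(e)
        try: print(" pt",[(np.round(d["uv"]).tolist(),round(d["confidence"],2)) for d in ctrl.spot_point(im,t)])
        except Exception as e: print(e)
    save(im,n+"0",bx); np.save(n+"_c.npy",cloud(im))
E
```

```text
pics
{'t': 0.0, 'tool_pos': [0.1712, 0.6004, 0.23], 'tool_rot': [-0.4349, -3.1108, 0.0032], 'contact_force': [0.1315, -0.3783, 0.2475], 'opening': 0.0856, 'q': [1.174, 0.0534, 1.6143, 0.0, 1.476, -0.119]}
scene [-0.28924142 -1.04983544  0.80287272] [-1.9940190689519928, 0.7367709887188835, -0.39475782306365736]
heat_sink_1 [([392.0, 355.0, 24.0, 24.0], 0.91), ([323.0, 301.0, 19.0, 19.0], 0.62), ([413.0, 313.0, 20.0, 21.0], 0.57), ([247.0, 238.0, 15.0, 14.0], 0.48)]
 pt [([404.0, 365.0], 0.97), ([424.0, 326.0], 0.86), ([336.0, 314.0], 0.85), ([254.0, 247.0], 0.68)]
magazine [([216.0, 178.0, 48.0, 50.0], 0.73)]
 pt [([237.0, 218.0], 0.82)]
mouth [([217.0, 176.0, 45.0, 49.0], 0.57)]
 pt [([235.0, 195.0], 0.92)]
side [0.55729192 0.89630788 0.77014394] [-0.07801502491730523, -2.7809696361353566, 1.4482060099678455]
heat_sink_1 [([364.0, 302.0, 14.0, 20.0], 0.88), ([357.0, 215.0, 11.0, 16.0], 0.75), ([315.0, 328.0, 64.0, 72.0], 0.53)]
 pt [([369.0, 315.0], 0.72), ([357.0, 189.0], 0.68), ([363.0, 226.0], 0.58)]
magazine [([318.0, 324.0, 60.0, 76.0], 0.87)]
 pt [([346.0, 380.0], 0.78)]
mouth [([316.0, 328.0, 62.0, 74.0], 0.97)]
 pt [([348.0, 358.0], 0.86)]
```

View pics/scene0.png

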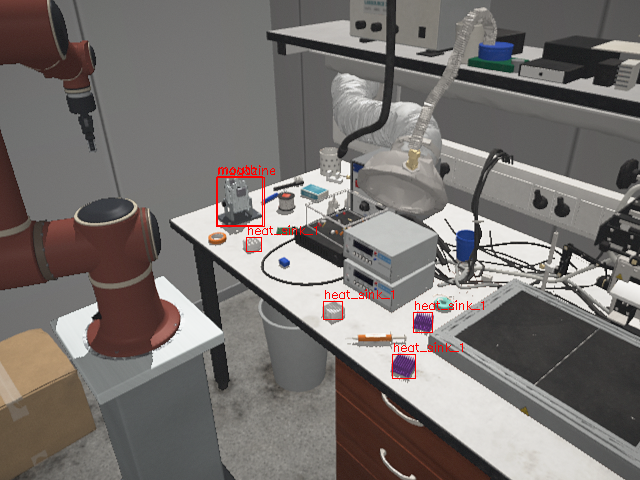

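View pics/side0.png

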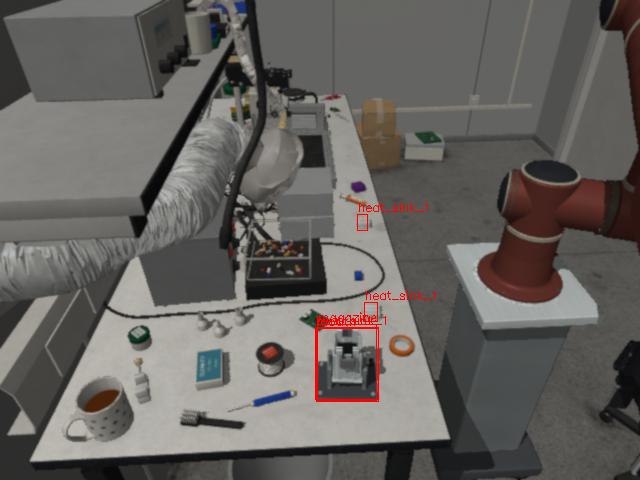

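Run:
```python
import numpy as np
from h import *
for n,pts in(("scene",[(404,365),(424,326),(332,310),(254,245),(235,195),(237,218)]),("side",[(369,313),(361,224),(357,189),(346,358),(346,380)])):
    c=np.load(n+"_c.npy")
    for u,v in pts:
        print(n,u,v,np.round(np.nanmedian(c[v-2:v+3,u-2:u+3].reshape(-1,3),0),3))
for n in("scene","side"):
    a=cv2.imread(f"pics/{n}0.png")
    b=a[160:400,210:450] if n=="scene" else a[170:410,220:460]
    cv2.imwrite(f"pics/{n}0z.png",cv2.resize(b,(600,600),interpolation=cv2.INTER_CUBIC))
```

```text
scene 404 365 [ 0.366 -0.525  0.021]
scene 424 326 [ 0.505 -0.461  0.008]
scene 332 310 [ 0.374 -0.288  0.023]
scene 254 245 [0.412 0.101 0.016]
scene 235 195 [0.47  0.281 0.095]
scene 237 218 [0.474 0.289 0.009]
side 369 313 [0.42  0.137 0.021]
side 361 224 [ 0.391 -0.26   0.017]
side 357 189 [ 0.377 -0.494  0.014]
side 346 358 [0.495 0.335 0.105]
side 346 380 [0.495 0.342 0.044]
```

View pics/scene0z.png

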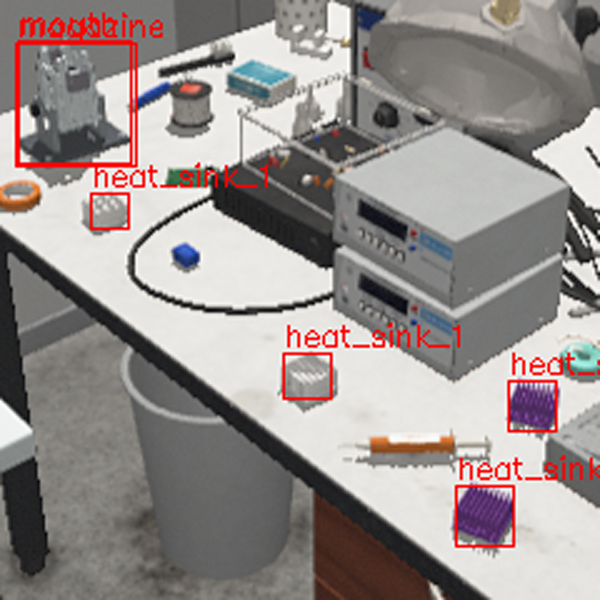

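View pics/side0z.png

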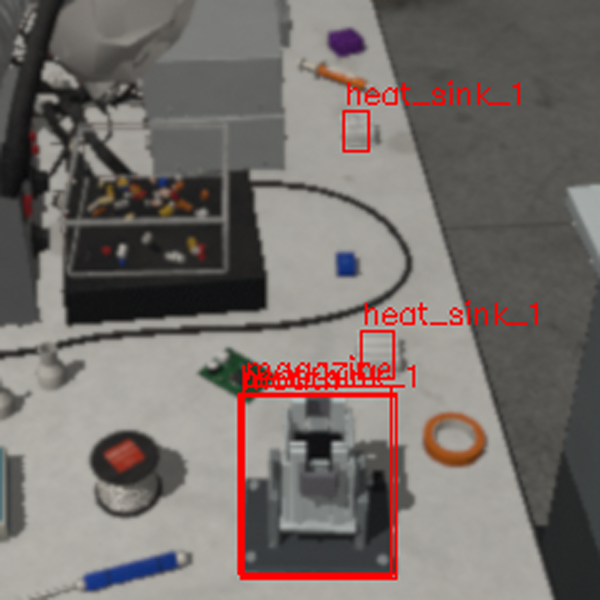

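Run:
```python
from h import *
o=st(); im=ctrl.get_image("wrist");print(np.round(im["mount"],4).tolist(),np.array(im["mtx"]).tolist())
save(im,"w0")
for n in("scene","side"):
    c=np.load(n+"_c.npy").reshape(-1,3)
    m=(abs(c[:,0]-.48)<.12)&(abs(c[:,1]-.31)<.12)
    for lo,hi in((.004,.02),(.06,.09),(.09,.2)):
        p=c[m&(c[:,2]>lo)&(c[:,2]<hi)]
        print(n,lo,hi,len(p),np.round(p.min(0),3) if len(p) else'',np.round(p.max(0),3) if len(p) else '')
        if lo==.004 and len(p): print(cv2.minAreaRect((p[:,:2]*1000).astype(np.float32)))
```

```text
{'t': 0.7, 'tool_pos': [0.1714, 0.601, 0.2313], 'tool_rot': [-0.435, -3.1113, -0.0001], 'contact_force': [0.6288, 0.0679, 0.2629], 'opening': 0.0858, 'q': [1.174, 0.0527, 1.6129, 0.0, 1.476, -0.119]}
[[0.0004, -0.9554, -0.2954, 0.0765], [1.0, 0.0006, -0.0007, -0.0006], [0.0009, -0.2954, 0.9554, -0.143], [0.0, 0.0, 0.0, 1.0]] [[410.1981143902484, 0.0, 316.8841388232392], [0.0, 410.1981143902484, 237.47463688334344], [0.0, 0.0, 1.0]]
scene 0.004 0.02 583 [0.36  0.191 0.004] [0.6  0.43 0.02]
((480.2065124511719, 310.11981201171875), (239.40362548828125, 239.15248107910156), 0.011637115851044655)
scene 0.06 0.09 243 [0.437 0.272 0.06 ] [0.528 0.338 0.09 ]
scene 0.09 0.2 366 [0.46  0.258 0.09 ] [0.521 0.352 0.135]
side 0.004 0.02 1538 [0.36  0.199 0.004] [0.599 0.404 0.02 ]
((479.6737060546875, 294.22021484375), (206.84144592285156, 230.8310089111328), 85.43753051757812)
side 0.06 0.09 435 [0.438 0.281 0.06 ] [0.532 0.343 0.09 ]
side 0.09 0.2 1073 [0.463 0.27  0.09 ] [0.52  0.354 0.136]
```

```bash
cat >> h.py <<'E'
def plan(target,yaw=None,n=8,grip=1,prnt=True):
    """target xyz world, yaw = heading of tool y (rad)."""
    o=st();p=np.array(o["tool_pos"]);M=R.from_rotvec(o["tool_rot"]).as_matrix()
    h=np.arctan2(M[1,1],M[0,1]); print("heading",round(h,4),"tilt z",np.round(M[:,2],4))
    d=0 if yaw is None else (yaw-h+np.pi)%(2*np.pi)-np.pi
    dz=-d  # turn about tool z
    step=(np.array(target)-p)/n
    for i in range(n):
        a=h+d*i/n
        y=np.array([np.cos(a),np.sin(a),0]);x=np.array([y[1],-y[0],0]) 
        x=np.cross(y,[0,0,-1])
        print([round(float(v),4) for v in(step@x,step@y,-step[2],dz/n)]+[grip],end=",\n")
E
python3 - <<'E'
from h import *
c=np.load("scene_c.npy");print("shade",np.round(c[180,400],2),np.round(c[195,360],2),np.round(c[215,410],2))
plan([.43,.2,.35],0)
E
```

```text
shade [ 0.72 -0.18  0.22] [ 0.71 -0.03  0.13] [ 0.74 -0.2   0.12]
{'t': 0.75, 'tool_pos': [0.1714, 0.601, 0.2313], 'tool_rot': [0.4349, 3.1113, 0.0], 'contact_force': [-1.0737, 0.2613, -0.1561], 'opening': 0.0854, 'q': [1.174, 0.0527, 1.6129, -0.0, 1.476, -0.119]}
heading 1.293 tilt z [ 0.  0. -1.]
[-0.0448, -0.0393, -0.0148, 0.1616, 1],
[-0.0506, -0.0316, -0.0148, 0.1616, 1],
[-0.055, -0.0231, -0.0148, 0.1616, 1],
[-0.058, -0.0139, -0.0148, 0.1616, 1],
[-0.0595, -0.0044, -0.0148, 0.1616, 1],
[-0.0594, 0.0052, -0.0148, 0.1616, 1],
[-0.0578, 0.0147, -0.0148, 0.1616, 1],
[-0.0547, 0.0238, -0.0148, 0.1616, 1],
```

apply_moves(deltas=[[-0.0448, -0.0393, -0.0148, 0.1616, 1], [-0.0506, -0.0316, -0.0148, 0.1616, 1], [-0.055, -0.0231, -0.0148, 0.1616, 1], [-0.058, -0.0139, -0.0148, 0.1616, 1], [-0.0595, -0.0044, -0.0148, 0.1616, 1], [-0.0594, 0.0052, -0.0148, 0.1616, 1], [-0.0578, 0.0147, -0.0148, 0.1616, 1], [-0.0547, 0.0238, -0.0148, 0.1616, 1]])

```text
t: 1.75
tool_pos: [0.426, 0.1897, 0.352]
tool_rot: [2.256, 2.181, 0.003]
contact_force: [0.4, -0.2, 0.4]
opening: 0.0855
```

```bash
cat > look.py <<'E'
from h import *
import sys
def look(name,ts=("heat_sink_1",)):
    o=st(); im=ctrl.get_image("wrist"); bx=[]
    c=cloud(im,o)
    for t in ts:
        r=ctrl.search_frame(im,t); bx+=[(d["extent"],t) for d in r]
        print(t,[(np.round(d["extent"]).tolist(),round(d["confidence"],2)) for d in r])
    save(im,name,bx); np.savez(name,c=c,img=im["img"]); return o,im,c
E
python3 - <<'E'
from look import *
look("w1",("heat_sink_1","magazine"))
E
```

```text
{'t': 1.75, 'tool_pos': [0.426, 0.1897, 0.352], 'tool_rot': [2.2564, 2.1811, 0.0028], 'contact_force': [0.3771, -0.2036, 0.3653], 'opening': 0.0855, 'q': [0.2604, -0.3789, 1.7984, -0.002, 1.7189, 0.2941]}
heat_sink_1 [([291.0, 215.0, 32.0, 39.0], 0.68)]
magazine [([315.0, 0.0, 119.0, 112.0], 0.86)]
```

View pics/w1.png

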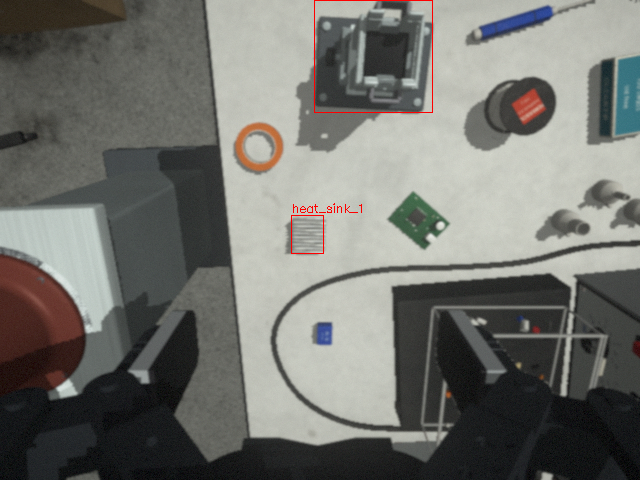

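```bash
cat > meas.py <<'E'
from h import *
def rect(p): 
    (cx,cy),(w,h),a=cv2.minAreaRect((p[:,:2]*1000).astype(np.float32)); return np.round([cx,cy,w,h,a],1)
E
python3 - <<'E'
from meas import *
d=np.load("w1.npz");c=d["c"];u=c[200:265,280:335].reshape(-1,3)
print("sink z pct",np.round(np.nanpercentile(u[:,2],[5,50,80,95,99]),4))
for lo in(.006,.016,.019):
    p=u[u[:,2]>lo];print(lo,len(p),rect(p),p.min(0).round(3),p.max(0).round(3))
m=c[0:115,310:440].reshape(-1,3);
print("bench",np.nanmedian(c[170:190,320:370].reshape(-1,3),0).round(4))
for lo,hi in((.003,.013),(.055,.075),(.1,.117),(.117,.127),(.127,.15)):
    p=m[(m[:,2]>lo)&(m[:,2]<hi)];print(lo,hi,len(p),rect(p),p.min(0).round(3),p.max(0).round(3),np.median(p[:,2]).round(4))
im=d["img"][:,:,::-1]
cv2.imwrite("pics/w1z.png",np.hstack([cv2.resize(im[0:115,310:440],(520,460),interpolation=2)]))
cv2.imwrite("pics/w1s.png",cv2.resize(im[200:265,275:340],(520,520),interpolation=2))
E
```

```text
sink z pct [-0.0008  0.001   0.0172  0.0232  0.0244]
0.006 1111 [413.  118.8  39.1  40.6  87.7] [0.392 0.099 0.006] [0.434 0.139 0.026]
0.016 782 [413.2 118.5  39.   40.   86.7] [0.392 0.099 0.016] [0.434 0.139 0.026]
0.019 576 [413.2 118.5  39.   39.9  86.7] [0.392 0.099 0.019] [0.434 0.139 0.026]
bench [4.585e-01 1.832e-01 4.000e-04]
0.003 0.013 3643 [490.3 314.3 107.  137.   85.7] [0.425 0.26  0.003] [0.558 0.371 0.013] 0.0082
0.055 0.075 839 [483.5 309.   55.9  92.1  84.6] [0.437 0.279 0.055] [0.531 0.339 0.075] 0.0679
0.1 0.117 2320 [490.4 309.   81.3  54.8  85.4] [0.461 0.268 0.1  ] [0.52  0.349 0.117] 0.1124
0.117 0.127 290 [490.1 308.9  80.2  52.5  85.5] [0.463 0.268 0.117] [0.518 0.349 0.127] 0.1186
0.127 0.15 618 [490.8 309.8  58.1  43.2  85.3] [0.467 0.28  0.127] [0.514 0.34  0.137] 0.1318
```

View pics/w1z.png

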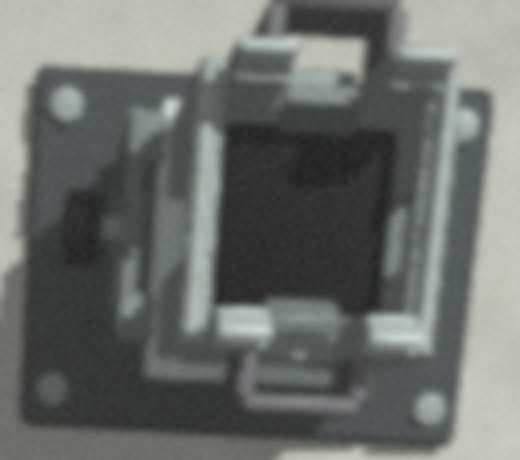

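View pics/w1s.png

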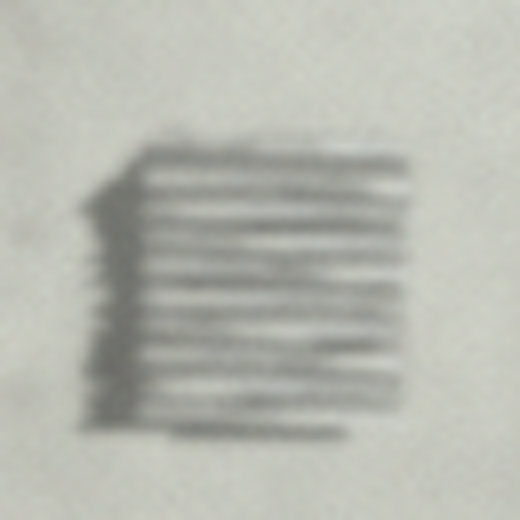

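Run:
```python
from meas import *
d=np.load("w1.npz");c=d["c"]
m=c[0:115,310:440].reshape(-1,3);m=m[~np.isnan(m[:,0])]
ang=np.radians(-4.6);q=(m[:,:2]-[.4905,.309])@np.array([[np.cos(ang),-np.sin(ang)],[np.sin(ang),np.cos(ang)]])
x,y=q.T;z=m[:,2]
i=(abs(x)<15e-3)&(abs(y)<13e-3);print("inner",i.sum(),np.percentile(z[i],[5,25,50,75,95]).round(4))
for nm,i in(("front",(abs(x+.0245)<.004)&(abs(y)<.015)),("back",(abs(x-.0245)<.004)&(abs(y)<.015)),("sideL",(abs(y-.024)<.005)),("sideR",abs(y+.024)<.005)):
    print(nm,i.sum(),np.percentile(z[i],[5,25,50,75,95,99]).round(4))
i=(z>.09)&(z<.117);print("cassette ext",x[i].min(),x[i].max(),y[i].min(),y[i].max())
i=(z>.127);print("flare",x[i].min(),x[i].max(),y[i].min(),y[i].max())
plan([.413,.119,.09],-.05)
```

```text
inner 1085 [0.0962 0.0973 0.0978 0.0983 0.0991]
front 512 [0.0431 0.0455 0.1111 0.115  0.1166 0.1173]
back 408 [0.0858 0.108  0.1131 0.1154 0.1169 0.1176]
sideL 1784 [0.0003 0.0097 0.1043 0.1174 0.1338 0.1349]
sideR 1635 [-0.      0.0084  0.069   0.1149  0.1336  0.1351]
cassette ext -0.027552728742428707 0.02727971517722046 -0.04070008465344101 0.040642364295234205
flare -0.021402629097156914 0.02179275394362821 -0.02820608931603824 0.02989152801206635
{'t': 1.9, 'tool_pos': [0.4268, 0.1894, 0.3523], 'tool_rot': [2.2558, 2.1812, 0.0038], 'contact_force': [-0.09, 0.2751, -0.0454], 'opening': 0.0853, 'q': [0.2594, -0.378, 1.7972, -0.0021, 1.7185, 0.2927]}
heading -0.0336 tilt z [ 0.0043 -0.001  -1.    ]
[-0.0089, -0.0014, 0.0328, 0.0021, 1],
[-0.0089, -0.0014, 0.0328, 0.0021, 1],
[-0.0089, -0.0014, 0.0328, 0.0021, 1],
[-0.0089, -0.0014, 0.0328, 0.0021, 1],
[-0.0089, -0.0014, 0.0328, 0.0021, 1],
[-0.0089, -0.0013, 0.0328, 0.0021, 1],
[-0.0089, -0.0013, 0.0328, 0.0021, 1],
[-0.0089, -0.0013, 0.0328, 0.0021, 1],
```

apply_moves(deltas=[[-0.009, -0.0014, 0.033, 0.002, 1], [-0.009, -0.0014, 0.033, 0.002, 1], [-0.009, -0.0014, 0.033, 0.002, 1], [-0.009, -0.0014, 0.033, 0.002, 1], [-0.009, -0.0014, 0.033, 0.002, 1], [-0.009, -0.0014, 0.033, 0.002, 1], [-0.009, -0.0014, 0.033, 0.002, 1], [-0.009, -0.0014, 0.033, 0.002, 1]])

```text
t: 2.9
tool_pos: [0.4105, 0.1264, 0.081]
tool_rot: [2.249, 2.19, 0.013]
contact_force: [1.0, -0.4, 1.0]
opening: 0.0853
```

Run:
```python
from look import *
from meas import *
o,im,c=look("w2")
u=c.reshape(-1,3);g=(abs(u[:,0]-.413)<.03)&(abs(u[:,1]-.119)<.03)
p=u[g&(u[:,2]>.014)&(u[:,2]<.03)];print(len(p),rect(p),np.percentile(p[:,2],[50,90,98]).round(4))
plan([.413,.119,.011],-.05)
```

```text
{'t': 2.9, 'tool_pos': [0.4105, 0.1264, 0.081], 'tool_rot': [2.2491, 2.1903, 0.0134], 'contact_force': [0.9957, -0.3546, 1.0262], 'opening': 0.0853, 'q': [0.1227, -0.3031, 2.1971, 0.0036, 1.2395, 0.148]}
heat_sink_1 [([288.0, 230.0, 73.0, 80.0], 0.81)]
5201 [413.7 118.7  39.1  40.   86.1] [0.0205 0.0236 0.0242]
{'t': 3.0, 'tool_pos': [0.4071, 0.1256, 0.0778], 'tool_rot': [-2.2497, -2.1881, -0.0016], 'contact_force': [-0.5907, -0.0501, 0.231], 'opening': 0.0854, 'q': [0.1221, -0.3009, 2.2013, 0.0034, 1.2424, 0.1487]}
heading -0.0278 tilt z [-0.0015  0.0031 -1.    ]
[-0.0008, 0.0008, 0.0084, 0.0028, 1],
[-0.0008, 0.0008, 0.0084, 0.0028, 1],
[-0.0008, 0.0008, 0.0084, 0.0028, 1],
[-0.0008, 0.0008, 0.0084, 0.0028, 1],
[-0.0008, 0.0008, 0.0084, 0.0028, 1],
[-0.0008, 0.0008, 0.0084, 0.0028, 1],
[-0.0008, 0.0008, 0.0084, 0.0028, 1],
[-0.0008, 0.0008, 0.0084, 0.0028, 1],
```

View pics/w2.png

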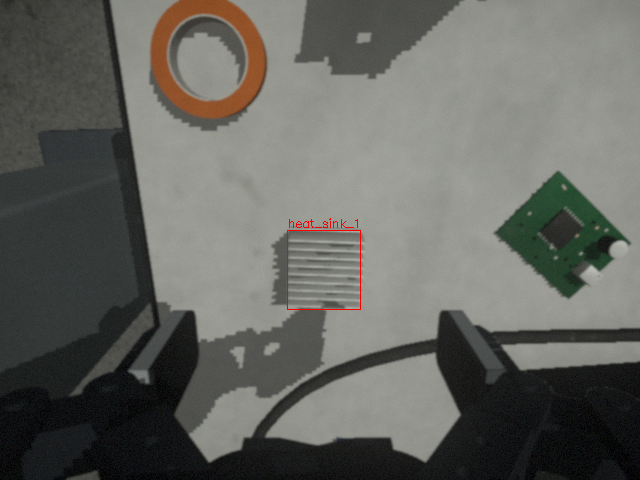

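apply_moves(deltas=[[-0.0015, 0.0015, 0.01, 0.006, 1], [-0.0015, 0.0015, 0.01, 0.006, 1], [-0.0015, 0.0015, 0.01, 0.006, 1], [-0.0015, 0.001, 0.01, 0.006, 1], [-0.001, 0.001, 0.01, 0.006, 1], [0, 0, 0.006, 0, 1], [0, 0, 0, 0, 1], [0, 0, 0, 0, 1]])

```text
t: 4.0
tool_pos: [0.4169, 0.1204, 0.0222]
tool_rot: [2.283, 2.158, 0.011]
contact_force: [-0.2, 0.1, -0.0]
opening: 0.0856
```

Run:
```python
from look import *
from meas import *
plan([.4137,.1188,.011],-.06,4)
```

```text
{'t': 4.0, 'tool_pos': [0.4169, 0.1204, 0.0222], 'tool_rot': [2.2832, 2.1577, 0.0106], 'contact_force': [-0.2306, 0.1146, -0.0251], 'opening': 0.0856, 'q': [0.1067, -0.1864, 2.2149, 0.0044, 1.1077, 0.1612]}
heading -0.0565 tilt z [ 0.005   0.0045 -1.    ]
[-0.0004, -0.0008, 0.0028, 0.0009, 1],
[-0.0004, -0.0008, 0.0028, 0.0009, 1],
[-0.0004, -0.0008, 0.0028, 0.0009, 1],
[-0.0004, -0.0008, 0.0028, 0.0009, 1],
```

apply_moves(deltas=[[-0.0008, -0.001, 0.004, 0.001, 1], [-0.0008, -0.001, 0.004, 0.001, 1], [0, -0.001, 0.003, 0, 1], [0, 0, 0, 0, -1], [0, 0, 0, 0, -1], [0, 0, 0, 0, -1], [0, 0, 0, 0, -1], [0, 0, 0, 0, -1]], grip_force=30)

```text
t: 5.0
tool_pos: [0.4144, 0.1191, 0.0114]
tool_rot: [2.284, 2.155, 0.013]
contact_force: [-0.7, 0.6, -1.3]
opening: 0.0391
```

Run:
```python
from look import *
look("w3")
plan([.4137,.119,.2],-.06)
```

```text
{'t': 5.0, 'tool_pos': [0.4144, 0.1191, 0.0114], 'tool_rot': [2.2844, 2.1547, 0.0131], 'contact_force': [-0.738, 0.6314, -1.2528], 'opening': 0.0391, 'q': [0.1042, -0.1743, 2.2262, 0.0046, 1.0823, 0.1606]}
heat_sink_1 [([258.0, 257.0, 114.0, 123.0], 0.95)]
{'t': 5.1, 'tool_pos': [0.4144, 0.1191, 0.0114], 'tool_rot': [2.2844, 2.1547, 0.013], 'contact_force': [-0.5176, -0.5768, -1.226], 'opening': 0.0391, 'q': [0.1043, -0.1742, 2.2262, 0.0046, 1.0823, 0.1606]}
heading -0.0584 tilt z [ 0.0069  0.0048 -1.    ]
[-0.0, -0.0001, -0.0236, 0.0002, 1],
[-0.0, -0.0001, -0.0236, 0.0002, 1],
[-0.0, -0.0001, -0.0236, 0.0002, 1],
[-0.0, -0.0001, -0.0236, 0.0002, 1],
[-0.0, -0.0001, -0.0236, 0.0002, 1],
[-0.0, -0.0001, -0.0236, 0.0002, 1],
[-0.0, -0.0001, -0.0236, 0.0002, 1],
[-0.0, -0.0001, -0.0236, 0.0002, 1],
```

View pics/w3.png

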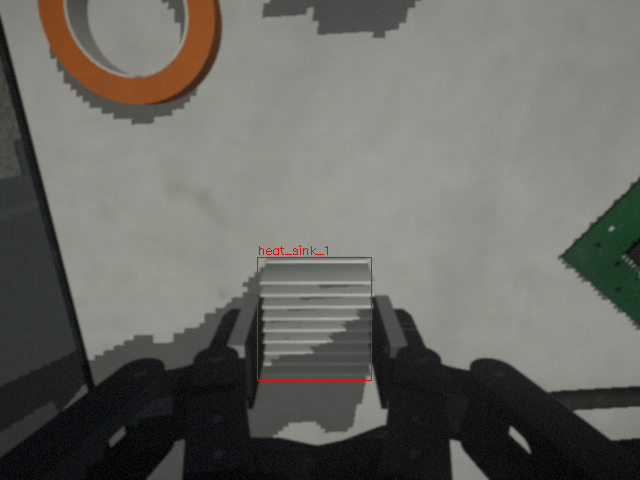

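apply_moves(deltas=[[0, 0, -0.04, 0, -1], [0, 0, -0.06, 0, -1], [0, 0, -0.06, 0, -1], [0.035, 0.012, -0.02, 0.004, -1], [0.042, 0.014, 0, 0.004, -1], [0.042, 0.014, 0, 0.004, -1], [0.042, 0.014, 0, 0.004, -1], [0.033, 0.011, 0, 0.004, -1]])

```text
t: 6.1
tool_pos: [0.4927, 0.3116, 0.1989]
tool_rot: [2.311, 2.126, 0.016]
contact_force: [0.5, -0.9, 0.1]
opening: 0.0391
```

Run:
```python
from look import *
look("w4",("heat_sink_1","magazine"))
im=ctrl.get_image("side");save(im,"side1")
a=im["img"][300:420,270:430,::-1];cv2.imwrite("pics/side1z.png",cv2.resize(a,(800,600),interpolation=2))
plan([.4905,.3094,.165],-.08)
```

```text
{'t': 6.1, 'tool_pos': [0.4927, 0.3116, 0.1989], 'tool_rot': [2.3111, 2.1257, 0.0161], 'contact_force': [0.5314, -0.8579, 0.1462], 'opening': 0.0391, 'q': [0.4354, -0.0315, 1.7523, 0.0017, 1.4106, 0.5187]}
heat_sink_1 [([258.0, 256.0, 113.0, 123.0], 0.95)]
magazine [([241.0, 152.0, 150.0, 112.0], 0.93)]
{'t': 6.3, 'tool_pos': [0.4921, 0.3099, 0.1985], 'tool_rot': [2.3109, 2.126, 0.014], 'contact_force': [0.5001, 0.3168, -1.2033], 'opening': 0.0388, 'q': [0.4335, -0.0338, 1.7552, 0.0013, 1.4113, 0.5166]}
heading -0.0833 tilt z [ 0.0075  0.0049 -1.    ]
[-0.0001, -0.0002, 0.0042, -0.0004, 1],
[-0.0001, -0.0002, 0.0042, -0.0004, 1],
[-0.0001, -0.0002, 0.0042, -0.0004, 1],
[-0.0001, -0.0002, 0.0042, -0.0004, 1],
[-0.0001, -0.0002, 0.0042, -0.0004, 1],
[-0.0001, -0.0002, 0.0042, -0.0004, 1],
[-0.0001, -0.0002, 0.0042, -0.0004, 1],
[-0.0001, -0.0002, 0.0042, -0.0004, 1],
```

View pics/w4.png

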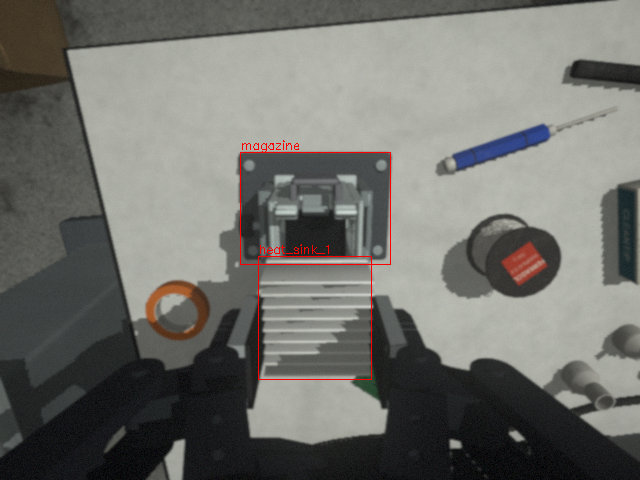

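View pics/side1z.png

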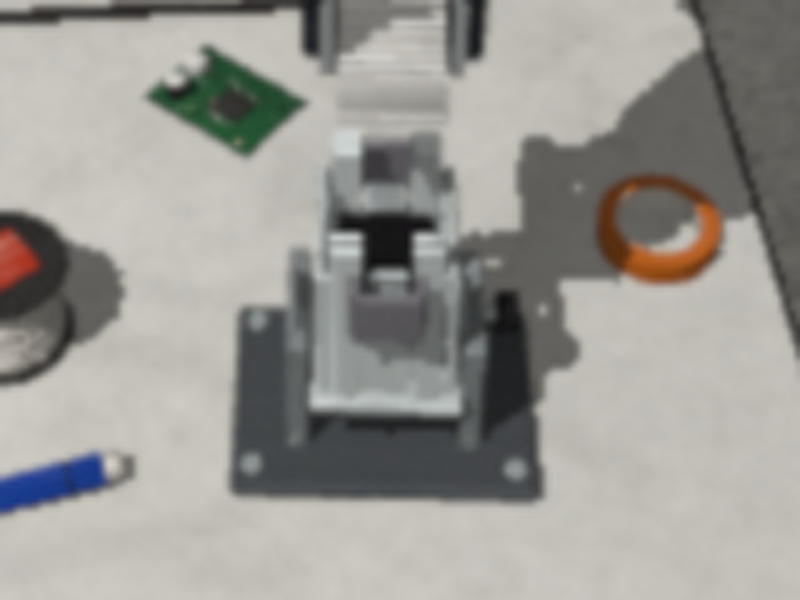

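Run:
```python
from meas import *
d=np.load("w4.npz");c=d["c"].reshape(-1,3);c=c[~np.isnan(c[:,0])]
x,y,z=c.T
s=c[(abs(x-.4927)<.019)&(abs(y-.311)<.025)&(z>.195)&(z<.216)]
print("sink",len(s),rect(s),np.percentile(s[:,2],[5,50,95]).round(4),np.percentile(s[:,1],[1,99]).round(4))
img=d["c"]; row=img[265:375,258:372].reshape(-1,3);row=row[(row[:,2]>.19)&(row[:,2]<.22)];print(rect(row),row.min(0).round(4),row.max(0).round(4),np.percentile(row[:,2],[50,90,98]))
m=(abs(x-.49)<.06)&(abs(y-.31)<.06)
for lo,hi in((.1,.117),(.127,.14),(.004,.012)):
    p=c[m&(z>lo)&(z<hi)];print(lo,len(p),rect(p),p.min(0).round(4),p.max(0).round(4))
# x-extent of side-flare at +y side, by row
a=np.radians(-4.6)
q=(c[:,:2]-[.4905,.309])@np.array([[np.cos(a),-np.sin(a)],[np.sin(a),np.cos(a)]])
for lo,hi in((.1,.117),(.127,.14)):
    k=m&(z>lo)&(z<hi)&(q[:,1]>0.005);print(k.sum(),np.percentile(q[k,0],[.5,99.5]).round(4),np.percentile(q[k,1],[.5,99.5]).round(4))
```

```text
sink 11464 [491.9 311.3  39.8  38.8  86.3] [0.201  0.2085 0.2115] [0.2918 0.3316]
[490.8 311.5  39.2  41.8  85.6] [0.4701 0.2905 0.1939] [0.513  0.3324 0.22  ] [0.20848052 0.2112202  0.2125184 ]
0.1 2532 [492.4 325.9  51.5  55.1  85.6] [0.4632 0.299  0.1   ] [0.5203 0.3523 0.117 ]
0.127 619 [493.2 335.2   8.3  42.9  85.3] [0.4719 0.3299 0.1271] [0.5147 0.3409 0.1362]
0.004 5735 [490.9 309.8  92.3 124.2  85.2] [0.43   0.2596 0.004 ] [0.55   0.3606 0.012 ]
2211 [-0.0264  0.0276] [0.0053 0.0426]
619 [-0.0208  0.022 ] [0.0222 0.0303]
```

apply_moves(deltas=[[0, -0.0004, 0.01, 0, -1], [0, 0, 0.012, 0, -1], [0, 0, 0.012, 0, -1], [0, 0, 0.012, 0, -1], [0, 0, 0.01, 0, -1], [0, 0, 0.008, 0, -1], [0, 0, 0.004, 0, -1], [0, 0, 0, 0, -1]])

```text
t: 7.3
tool_pos: [0.4941, 0.3117, 0.1331]
tool_rot: [-2.315, -2.123, -0.032]
contact_force: [0.2, -0.1, -0.5]
opening: 0.0387
```

Run:
```python
from look import *
look("w5",("heat_sink_1","magazine"))
plan([.4917,.310,.119],-.083)
```

```text
{'t': 7.3, 'tool_pos': [0.4941, 0.3117, 0.1331], 'tool_rot': [-2.3146, -2.1229, -0.0317], 'contact_force': [0.2081, -0.1159, -0.4536], 'opening': 0.0387, 'q': [0.4321, 0.0239, 1.8113, 0.0072, 1.2874, 0.5165]}
heat_sink_1 [([256.0, 262.0, 119.0, 123.0], 0.94)]
magazine [([216.0, 164.0, 190.0, 209.0], 0.93), ([358.0, 409.0, 31.0, 30.0], 0.36)]
{'t': 7.45, 'tool_pos': [0.4939, 0.3115, 0.1327], 'tool_rot': [-2.3146, -2.1224, -0.0306], 'contact_force': [-0.5401, 0.1297, -1.6353], 'opening': 0.0391, 'q': [0.4319, 0.024, 1.8118, 0.0072, 1.2875, 0.5165]}
heading -0.0867 tilt z [ 0.0137  0.0139 -0.9998]
[-0.0002, -0.0003, 0.0017, -0.0005, 1],
[-0.0002, -0.0003, 0.0017, -0.0005, 1],
[-0.0002, -0.0003, 0.0017, -0.0005, 1],
[-0.0002, -0.0003, 0.0017, -0.0005, 1],
[-0.0002, -0.0003, 0.0017, -0.0005, 1],
[-0.0002, -0.0003, 0.0017, -0.0005, 1],
[-0.0002, -0.0003, 0.0017, -0.0005, 1],
[-0.0002, -0.0003, 0.0017, -0.0005, 1],
```

View pics/w5.png

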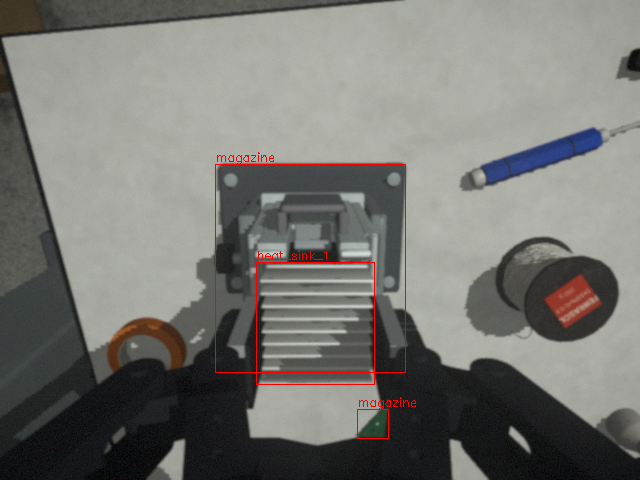

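apply_moves(deltas=[[-0.0006, -0.0007, 0, 0, -1], [-0.0006, -0.0007, 0, 0, -1], [-0.0006, -0.0007, 0, 0, -1], [0, 0, 0.0015, 0, -1], [0, 0, 0.0015, 0, -1], [0, 0, 0.0015, 0, -1], [0, 0, 0.001, 0, -1], [0, 0, 0, 0, -1]])

```text
t: 8.45
tool_pos: [0.4917, 0.3114, 0.1266]
tool_rot: [-2.313, -2.121, -0.036]
contact_force: [1.0, 2.6, 0.2]
opening: 0.0391
```

Run:
```python
from look import *
plan([.4917,.310,.119],-.083)
```

```text
{'t': 8.45, 'tool_pos': [0.4917, 0.3114, 0.1266], 'tool_rot': [-2.3127, -2.121, -0.0358], 'contact_force': [0.9685, 2.6135, 0.1571], 'opening': 0.0391, 'q': [0.4318, 0.0242, 1.8224, 0.0107, 1.2742, 0.5152]}
heading -0.0865 tilt z [ 0.0146  0.0179 -0.9997]
[-0.0002, 0.0, 0.001, -0.0004, 1],
[-0.0002, 0.0, 0.001, -0.0004, 1],
[-0.0002, 0.0, 0.001, -0.0004, 1],
[-0.0002, 0.0, 0.001, -0.0004, 1],
[-0.0002, 0.0, 0.001, -0.0004, 1],
[-0.0002, 0.0, 0.001, -0.0004, 1],
[-0.0002, 0.0, 0.001, -0.0004, 1],
[-0.0002, 0.0, 0.001, -0.0004, 1],
```

Run:
```python
from look import *
from meas import *
o,im,c=look("w6",("heat_sink_1",))
M=R.from_rotvec(o["tool_rot"]).as_matrix();q=(c-np.array(o["tool_pos"]))
a=-.083
mx=q[...,0]*np.cos(a)+q[...,1]*np.sin(a); my=-q[...,0]*np.sin(a)+q[...,1]*np.cos(a);z=c[...,2]
# sink top
k=(abs(mx)<.019)&(abs(my)<.03)&(z>.134)&(z<.142); print("sink",np.percentile(mx[k],[1,99]).round(4),np.percentile(my[k],[.5,99.5]).round(4),np.percentile(z[k],[50,98]).round(4),k.sum())
k=(abs(mx)<.035)&(my>.018)&(my<.04)&(z>.12)&(z<.1345);print("flare +y",k.sum(),np.percentile(my[k],[.5,5,50,95,99.5]).round(4),np.percentile(mx[k],[1,99]).round(4))
for zl in np.arange(.118,.138,.002):
    k=(abs(mx)<.03)&(my>.015)&(my<.045)&(z>zl)&(z<zl+.002)
    if k.sum()>5: print(zl.round(3),k.sum(),np.percentile(my[k],[1,50,99]).round(4))
k=(abs(mx)<.08)&(abs(my)<.08)&(z>.004)&(z<.012);print("foot",np.percentile(mx[k],[.2,99.8]).round(4),np.percentile(my[k],[.2,99.8]).round(4))
a=im["img"][180:400,200:430,::-1];cv2.imwrite("pics/w6z.png",cv2.resize(a,(690,600),interpolation=2))
im=ctrl.get_image("side")
a=im["img"][300:420,270:430,::-1];cv2.imwrite("pics/side2z.png",cv2.resize(a,(800,600),interpolation=2))
```

```text
{'t': 8.45, 'tool_pos': [0.4917, 0.3114, 0.1266], 'tool_rot': [-2.3127, -2.121, -0.0358], 'contact_force': [0.9685, 2.6135, 0.1571], 'opening': 0.0391, 'q': [0.4318, 0.0242, 1.8224, 0.0107, 1.2742, 0.5152]}
heat_sink_1 [([262.0, 265.0, 110.0, 119.0], 0.83)]
sink [-0.0187  0.0183] [-0.028  0.026] [0.1382 0.1418] 8688
flare +y 1699 [0.018  0.0181 0.0258 0.0278 0.0281] [-0.0214  0.0206]
0.118 338 [0.016  0.0171 0.0281]
0.12 202 [0.0163 0.017  0.028 ]
0.122 231 [0.0166 0.0173 0.028 ]
0.124 262 [0.0168 0.0175 0.028 ]
0.126 440 [0.0171 0.0255 0.028 ]
0.128 537 [0.0174 0.0254 0.0279]
0.13 213 [0.0176 0.018  0.0257]
0.132 390 [0.0178 0.0233 0.0265]
0.134 513 [0.018  0.0247 0.0267]
0.136 279 [0.0175 0.0185 0.0191]
0.138 279 [0.0177 0.0184 0.0192]
foot [-0.0623  0.0612] [-0.0459  0.0445]
```

View pics/w6z.png

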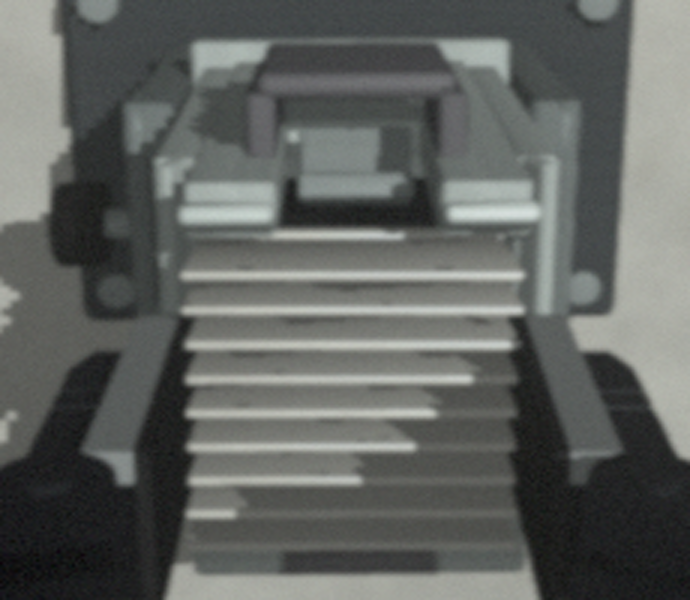

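View pics/side2z.png

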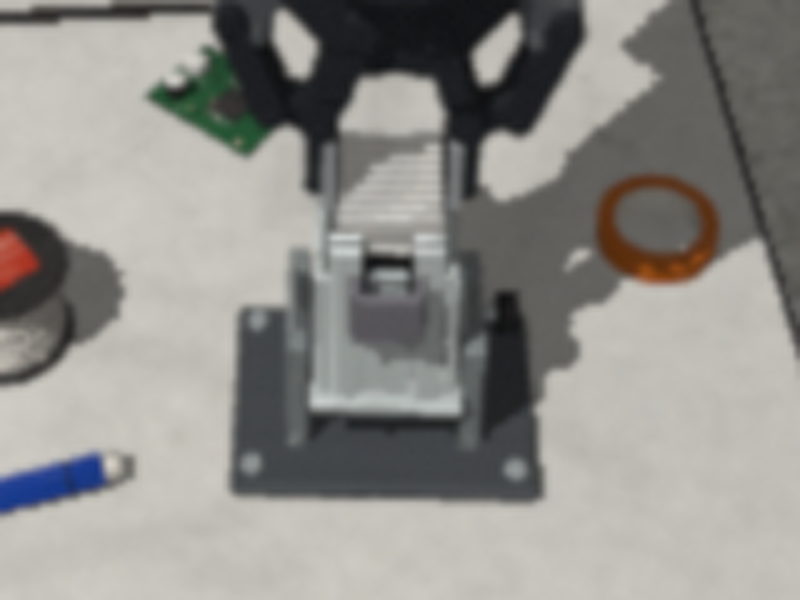

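Run:
```python
from meas import *
for n,cen,zt in(("w2",(.4137,.1187),.023),("w3",(.4137,.119),.023),("w4",(.4927,.3116),.2115),("w5",(.4941,.3117),.1455),("w6",(.4917,.3114),.1385)):
    c=np.load(n+".npz")["c"].reshape(-1,3);c=c[~np.isnan(c[:,0])]
    p=c-[*cen,zt];k=(abs(p[:,0])<.018)&(abs(p[:,1])<.0205)&(abs(p[:,2])<.006);p=p[k]
    # ridge: max z in y bins of 1mm
    b=np.round(p[:,1]/.001).astype(int);out=[]
    for i in range(-20,21):
        if (b==i).sum()>20: out.append((i,np.percentile(p[b==i,2],90)*1000))
    out=np.array(out);print(n,len(p),"slope z/y",np.polyfit(out[:,0],out[:,1],1).round(4)); print(out[:,1].round(1).tolist())
    f=c-[*cen,zt];k=(abs(f[:,0])<.015)&(f[:,1]>.013)&(f[:,1]<.0225)
    for zl in range(-20,2,3):
        kk=k&(f[:,2]>zl/1000)&(f[:,2]<(zl+3)/1000)
        if kk.sum()>10: print("   face",zl,np.percentile(f[kk,1],[2,50,98]).round(4))
```

```text
w2 3784 slope z/y [0.0016 0.6193]
[0.8, 0.5, 0.5, 0.5, 0.6, 0.5, 1.1, 0.7, 0.5, 0.3, 0.4, 0.7, 0.5, 0.7, 0.4, 0.6, 0.8, -0.1, 0.8, 0.8, 0.7, 0.9, 0.6, 0.7, 0.7, 0.6, 0.9, 0.7, 0.8, 0.6, 0.3]
   face -20 [0.0181 0.0195 0.0208]
   face -17 [0.0181 0.019  0.0202]
   face -14 [0.0139 0.0189 0.02  ]
   face -11 [0.0134 0.0179 0.02  ]
   face -8 [0.0135 0.0178 0.0201]
   face -5 [0.0133 0.018  0.02  ]
   face -2 [0.0131 0.0173 0.0199]
   face 1 [0.0134 0.0147 0.0194]
w3 9564 slope z/y [0.0014 0.6588]
[0.7, 0.6, 0.7, 0.8, 0.5, 0.7, 0.6, 0.7, 0.5, 0.7, 0.7, 0.4, 0.6, 0.7, 0.3, 0.8, 0.6, 0.7, 0.6, 0.7, 0.8, 0.8, 0.8, 0.7, 0.7, 0.7, 0.6, 0.8, 0.7, 0.6, 0.6, 0.8, 0.8, 0.5]
   face -20 [0.0178 0.0192 0.0205]
   face -17 [0.0178 0.0188 0.0196]
   face -14 [0.0177 0.0187 0.0198]
   face -11 [0.0177 0.0187 0.0197]
   face -8 [0.0132 0.0178 0.0196]
   face -5 [0.0132 0.0174 0.0197]
   face -2 [0.0131 0.0173 0.0196]
   face 1 [0.0131 0.0179 0.0195]
w4 8814 slope z/y [-0.0005 -0.2016]
[-0.3, -0.4, -0.4, -0.3, -0.5, -0.3, -0.3, -0.2, 0.3, -0.2, -0.2, -0.2, -0.2, 1.3, -0.2, -0.2, -0.4, -0.0, -0.3, -0.3,
[... 673 characters left out ...]
173 0.022 ]
   face -14 [0.0132 0.0173 0.0223]
   face -11 [0.0132 0.0171 0.0192]
   face -8 [0.0132 0.0171 0.0196]
   face -5 [0.0131 0.0172 0.0199]
   face -2 [0.0131 0.0168 0.0199]
w6 9271 slope z/y [-0.1152  2.3529]
[4.3, 4.6, 4.5, 4.6, 4.2, 3.9, 4.0, 3.9, 4.2, 3.3, 3.3, 3.5, 3.5, 3.6, 2.8, 2.9, 2.9, 3.1, 2.5, 2.2, 2.2, 2.2, 2.5, 1.6, 1.7, 1.9, 1.8, 1.6, 1.1, 1.1, 1.1, 1.2, 0.6, 0.7, 0.7, 0.8, 1.1, 0.2, 0.1, 0.2, 0.3]
   face -20 [0.0152 0.0168 0.0186]
   face -17 [0.0156 0.0171 0.0206]
   face -14 [0.0132 0.0172 0.0217]
   face -11 [0.0131 0.0174 0.0221]
   face -8 [0.0131 0.0173 0.0222]
   face -5 [0.013  0.0171 0.0198]
   face -2 [0.0131 0.0172 0.02  ]
   face 1 [0.0132 0.0148 0.0197]
```

apply_moves(deltas=[[0, 0, -0.004, 0, -1], [0, 0, -0.01, 0, -1], [0, 0, -0.02, 0, -1], [0, 0, -0.025, 0, -1], [-0.02, -0.008, -0.01, 0, -1], [-0.045, -0.018, 0, 0, -1], [-0.045, -0.018, 0, 0, -1], [-0.045, -0.018, 0, 0, -1]])

```text
t: 9.6
tool_pos: [0.4159, 0.1556, 0.2046]
tool_rot: [2.307, 2.122, 0.034]
contact_force: [0.9, 0.1, 0.6]
opening: 0.039
```

Run:
```python
from look import *
plan([.415,.12,.019],-.06)
```

```text
{'t': 9.6, 'tool_pos': [0.4159, 0.1556, 0.2046], 'tool_rot': [2.3069, 2.1216, 0.0345], 'contact_force': [0.893, 0.0943, 0.6289], 'opening': 0.039, 'q': [0.1865, -0.4068, 2.0599, 0.0055, 1.4659, 0.2697]}
heading -0.0838 tilt z [ 0.0211  0.0095 -0.9997]
[-0.0044, 0.0003, 0.0232, -0.003, 1],
[-0.0044, 0.0002, 0.0232, -0.003, 1],
[-0.0044, 0.0002, 0.0232, -0.003, 1],
[-0.0044, 0.0002, 0.0232, -0.003, 1],
[-0.0044, 0.0002, 0.0232, -0.003, 1],
[-0.0044, 0.0002, 0.0232, -0.003, 1],
[-0.0044, 0.0002, 0.0232, -0.003, 1],
[-0.0044, 0.0002, 0.0232, -0.003, 1],
```

apply_moves(deltas=[[-0.004, 0, 0.03, -0.003, -1], [-0.005, 0, 0.04, -0.003, -1], [-0.005, 0, 0.04, -0.003, -1], [-0.005, 0, 0.035, -0.003, -1], [-0.005, 0, 0.02, -0.003, -1], [-0.004, 0, 0.01, -0.003, -1], [0, 0, 0.005, 0, -1], [0, 0, 0, 0, -1]], grip_force=20)

```text
t: 10.6
tool_pos: [0.4243, 0.1228, 0.0339]
tool_rot: [2.28, 2.124, 0.05]
contact_force: [-0.4, -0.2, -1.0]
opening: 0.0387
```

Run:
```python
from look import *
plan([.415,.12,.0115],-.06)
```

```text
{'t': 10.6, 'tool_pos': [0.4243, 0.1228, 0.0339], 'tool_rot': [2.2804, 2.1243, 0.0503], 'contact_force': [-0.404, -0.244, -0.9681], 'opening': 0.0387, 'q': [0.1133, -0.213, 2.2144, -0.0007, 1.0996, 0.1844]}
heading -0.071 tilt z [ 0.0404  0.004  -0.9992]
[-0.0004, -0.0011, 0.0028, -0.0014, 1],
[-0.0004, -0.0011, 0.0028, -0.0014, 1],
[-0.0004, -0.0011, 0.0028, -0.0014, 1],
[-0.0004, -0.0011, 0.0028, -0.0014, 1],
[-0.0004, -0.0011, 0.0028, -0.0014, 1],
[-0.0004, -0.0011, 0.0028, -0.0014, 1],
[-0.0004, -0.0011, 0.0028, -0.0014, 1],
[-0.0004, -0.0011, 0.0028, -0.0014, 1],
```

apply_moves(deltas=[[0, -0.001, 0.004, 0, -1], [0, -0.001, 0.004, 0, -1], [0, -0.001, 0.004, 0, -1], [0, -0.001, 0.004, 0, -1], [0, -0.001, 0.003, 0, -1], [0, -0.001, 0.002, 0, -1], [0, 0, 0.001, 0, -1], [0, 0, 0, 0, -1]])

```text
t: 11.6
tool_pos: [0.4203, 0.1238, 0.0124]
tool_rot: [2.278, 2.124, 0.054]
contact_force: [-1.4, 0.0, 1.5]
opening: 0.039
```

Run:
```python
from look import *
plan([.415,.12,.0115],-.06)
```

```text
{'t': 11.6, 'tool_pos': [0.4203, 0.1238, 0.0124], 'tool_rot': [2.278, 2.124, 0.0537], 'contact_force': [-1.3533, 0.0495, 1.4573], 'opening': 0.039, 'q': [0.117, -0.1832, 2.2323, -0.0011, 1.049, 0.1874]}
heading -0.0701 tilt z [ 0.0433  0.0041 -0.9991]
[-0.0005, -0.0006, 0.0001, -0.0013, 1],
[-0.0005, -0.0006, 0.0001, -0.0013, 1],
[-0.0005, -0.0006, 0.0001, -0.0013, 1],
[-0.0005, -0.0006, 0.0001, -0.0013, 1],
[-0.0005, -0.0006, 0.0001, -0.0013, 1],
[-0.0005, -0.0006, 0.0001, -0.0013, 1],
[-0.0005, -0.0006, 0.0001, -0.0013, 1],
[-0.0005, -0.0006, 0.0001, -0.0013, 1],
```

apply_moves(deltas=[[0, 0, 0.0012, 0, -1], [0, 0, 0, 0, 1], [0, 0, 0, 0, 1], [0, 0, 0, 0, 1], [0, 0, -0.03, 0, 1], [0, 0, -0.04, 0, 1], [0, 0, -0.04, 0, 1], [0, 0, -0.04, 0, 1]])

```text
t: 12.6
tool_pos: [0.411, 0.1228, 0.1612]
tool_rot: [2.282, 2.127, 0.042]
contact_force: [0.5, 0.2, 0.3]
opening: 0.0855
```

Run:
```python
from look import *
from meas import *
o,im,c=look("w7")
u=c.reshape(-1,3);g=(abs(u[:,0]-.418)<.04)&(abs(u[:,1]-.12)<.04)
p=u[g&(u[:,2]>.012)&(u[:,2]<.03)];print(len(p),rect(p),np.percentile(p[:,2],[50,90,98]).round(4))
plan([.415,.12,.0115],-.06)
```

```text
{'t': 12.6, 'tool_pos': [0.411, 0.1228, 0.1612], 'tool_rot': [2.282, 2.1275, 0.0425], 'contact_force': [0.5425, 0.1754, 0.3305], 'opening': 0.0855, 'q': [0.1172, -0.4249, 2.146, -0.0012, 1.3859, 0.1874]}
heat_sink_1 [([294.0, 190.0, 59.0, 62.0], 0.59)]
2693 [419.3 121.5  38.7  40.   86.7] [0.02   0.0236 0.0243]
{'t': 12.7, 'tool_pos': [0.4145, 0.1232, 0.1658], 'tool_rot': [2.2772, 2.1233, 0.0556], 'contact_force': [0.9122, 0.0584, 0.954], 'opening': 0.0851, 'q': [0.1172, -0.4274, 2.1401, -0.0012, 1.3837, 0.1874]}
heading -0.0701 tilt z [ 0.0449  0.0041 -0.999 ]
[-0.0004, 0.0001, 0.0193, -0.0013, 1],
[-0.0004, 0.0001, 0.0193, -0.0013, 1],
[-0.0004, 0.0001, 0.0193, -0.0013, 1],
[-0.0004, 0.0001, 0.0193, -0.0013, 1],
[-0.0004, 0.0001, 0.0193, -0.0013, 1],
[-0.0004, 0.0001, 0.0193, -0.0013, 1],
[-0.0004, 0.0001, 0.0193, -0.0013, 1],
[-0.0004, 0.0001, 0.0193, -0.0013, 1],
```

View pics/w7.png

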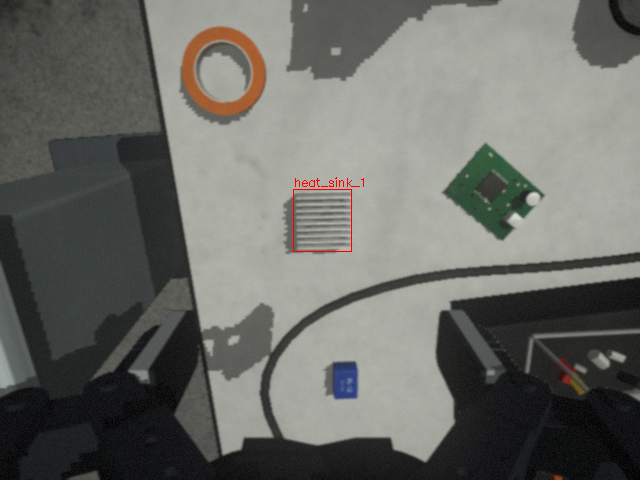

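apply_moves(deltas=[[0, 0, -0.05, 0, 1], [0, 0, 0, 0, 1], [0, 0, -0.05, 0, 1], [0, 0, 0, 0, 1], [0, 0, -0.05, 0, 1], [0, 0, 0, 0, 1], [0, 0, -0.05, 0, 1], [0, 0, 0, 0, 1]])

```text
t: 13.7
tool_pos: [0.4012, 0.1218, 0.351]
tool_rot: [2.29, 2.134, 0.022]
contact_force: [-0.0, 0.2, 0.0]
opening: 0.0851
```

Run:
```python
from look import *
for i in range(2):
  o=st();M=R.from_rotvec(o["tool_rot"]).as_matrix();print(M[:,2].round(4)); ctrl.get_image("wrist")
plan([.415,.12,.0115],-.06)
```

```text
{'t': 13.7, 'tool_pos': [0.4012, 0.1218, 0.351], 'tool_rot': [2.2896, 2.1343, 0.0216], 'contact_force': [-0.0416, 0.1552, 0.0268], 'opening': 0.0851, 'q': [0.1176, -0.5132, 1.8943, -0.0011, 1.7425, 0.1876]}
[ 0.0179  0.001  -0.9998]
{'t': 13.75, 'tool_pos': [0.4, 0.1216, 0.347], 'tool_rot': [2.2926, 2.137, 0.013], 'contact_force': [-0.5501, 0.0743, -1.2862], 'opening': 0.0854, 'q': [0.1176, -0.5117, 1.8998, -0.0011, 1.7423, 0.1876]}
[ 1.120e-02  2.000e-04 -9.999e-01]
{'t': 13.8, 'tool_pos': [0.3995, 0.1216, 0.3458], 'tool_rot': [2.2936, 2.1379, 0.0103], 'contact_force': [-0.2707, 0.2545, -0.0923], 'opening': 0.0857, 'q': [0.1176, -0.5112, 1.9014, -0.0011, 1.7424, 0.1876]}
heading -0.0703 tilt z [ 0.009  0.    -1.   ]
[-0.0001, 0.0019, 0.0418, -0.0013, 1],
[-0.0001, 0.0019, 0.0418, -0.0013, 1],
[-0.0001, 0.0019, 0.0418, -0.0013, 1],
[-0.0001, 0.0019, 0.0418, -0.0013, 1],
[-0.0001, 0.0019, 0.0418, -0.0013, 1],
[-0.0001, 0.0019, 0.0418, -0.0013, 1],
[-0.0001, 0.0019, 0.0418, -0.0013, 1],
[-0.0001, 0.0019, 0.0418, -0.0013, 1],
```

apply_moves(deltas=[[0, 0.003, 0.04, -0.002, 1], [0, 0.003, 0.05, -0.002, 1], [0, 0.003, 0.06, -0.002, 1], [0, 0.003, 0.055, -0.002, 1], [0, 0.003, 0.04, -0.002, 1], [0, 0.0025, 0.025, -0.002, 1], [0, 0.002, 0.012, 0, 1], [0, 0, 0.004, 0, 1]])

```text
t: 14.8
tool_pos: [0.4115, 0.1191, 0.0365]
tool_rot: [-2.281, -2.152, 0.014]
contact_force: [-0.1, -0.2, -0.0]
opening: 0.0856
```

Run:
```python
from look import *
from meas import *
o,im,c=look("w8")
u=c.reshape(-1,3);g=(abs(u[:,0]-.418)<.04)&(abs(u[:,1]-.12)<.04)
p=u[g&(u[:,2]>.012)&(u[:,2]<.03)];print(len(p),rect(p),np.percentile(p[:,2],[50,90,98]).round(4))
plan([.4193,.1215,.0115],-.058)
```

```text
{'t': 14.8, 'tool_pos': [0.4115, 0.1191, 0.0365], 'tool_rot': [-2.2808, -2.1522, 0.0142], 'contact_force': [-0.0928, -0.1638, -0.02], 'opening': 0.0856, 'q': [0.1082, -0.216, 2.2115, -0.0011, 1.1567, 0.1667]}
heat_sink_1 [([288.0, 232.0, 101.0, 103.0], 0.73)]
8678 [419.7 121.3  39.4  40.2  86.8] [0.0205 0.0235 0.0242]
{'t': 14.9, 'tool_pos': [0.4121, 0.1191, 0.0375], 'tool_rot': [-2.2815, -2.1528, 0.0123], 'contact_force': [-0.4818, 0.5296, 0.4216], 'opening': 0.0849, 'q': [0.1082, -0.2173, 2.2106, -0.001, 1.1574, 0.1667]}
heading -0.058 tilt z [-0.009  -0.0019 -1.    ]
[0.0003, 0.0009, 0.0032, -0.0, 1],
[0.0003, 0.0009, 0.0032, -0.0, 1],
[0.0003, 0.0009, 0.0032, -0.0, 1],
[0.0003, 0.0009, 0.0032, -0.0, 1],
[0.0003, 0.0009, 0.0032, -0.0, 1],
[0.0003, 0.0009, 0.0032, -0.0, 1],
[0.0003, 0.0009, 0.0032, -0.0, 1],
[0.0003, 0.0009, 0.0032, -0.0, 1],
```

apply_moves(deltas=[[0.0008, 0.002, 0.006, 0, 1], [0.0008, 0.002, 0.006, 0, 1], [0.0008, 0.002, 0.006, 0, 1], [0.0002, 0.0014, 0.004, 0, 1], [0, 0, 0.003, 0, 1], [0, 0, 0.001, 0, 1], [0, 0, 0, 0, 1], [0, 0, 0, 0, 1]], grip_force=40)

```text
t: 15.9
tool_pos: [0.423, 0.1218, 0.013]
tool_rot: [-2.284, -2.156, 0.004]
contact_force: [0.6, -0.5, -0.7]
opening: 0.0852
```

Run:
```python
from look import *
from meas import *
o,im,c=look("w9")
u=c.reshape(-1,3);g=(abs(u[:,0]-.418)<.04)&(abs(u[:,1]-.12)<.04)
p=u[g&(u[:,2]>.012)&(u[:,2]<.03)];print(len(p),rect(p),np.percentile(p[:,2],[50,90,98]).round(4))
plan([.4197,.1213,.0115],-.056)
```

```text
{'t': 15.9, 'tool_pos': [0.423, 0.1218, 0.013], 'tool_rot': [-2.2843, -2.1558, 0.0037], 'contact_force': [0.6235, -0.4516, -0.7289], 'opening': 0.0852, 'q': [0.1117, -0.1449, 2.1976, -0.001, 1.0912, 0.17]}
heat_sink_1 [([252.0, 255.0, 116.0, 121.0], 0.97)]
11456 [408.7 121.9  39.5  62.3  87.4] [0.0211 0.0236 0.0245]
{'t': 16.0, 'tool_pos': [0.423, 0.1218, 0.0131], 'tool_rot': [-2.2843, -2.1559, 0.0035], 'contact_force': [0.127, 0.0602, -0.2772], 'opening': 0.0856, 'q': [0.1117, -0.145, 2.1975, -0.001, 1.0912, 0.17]}
heading -0.0578 tilt z [-0.002  -0.0011 -1.    ]
[-0.0001, -0.0004, 0.0002, -0.0002, 1],
[-0.0001, -0.0004, 0.0002, -0.0002, 1],
[-0.0001, -0.0004, 0.0002, -0.0002, 1],
[-0.0001, -0.0004, 0.0002, -0.0002, 1],
[-0.0001, -0.0004, 0.0002, -0.0002, 1],
[-0.0001, -0.0004, 0.0002, -0.0002, 1],
[-0.0001, -0.0004, 0.0002, -0.0002, 1],
[-0.0001, -0.0004, 0.0002, -0.0002, 1],
```

apply_moves(deltas=[[-0.0003, -0.0015, 0.0008, 0, 1], [-0.0002, -0.0015, 0.0007, 0, 1], [0, 0, 0, 0, -1], [0, 0, 0, 0, -1], [0, 0, 0, 0, -1], [0, 0, 0, 0, -1], [0, 0, 0, 0, -1], [0, 0, 0, 0, -1]], grip_force=40)

```text
t: 17.0
tool_pos: [0.4201, 0.1215, 0.0119]
tool_rot: [-2.285, -2.156, 0.002]
contact_force: [-1.3, -0.2, -0.5]
opening: 0.0385
```

Run:
```python
from look import *
from meas import *
o,im,c=look("w10")
M=R.from_rotvec(o["tool_rot"]).as_matrix();print(M[:,2].round(4))
u=c.reshape(-1,3);g=(abs(u[:,0]-.42)<.0195)&(abs(u[:,1]-.1213)<.03)
p=u[g&(u[:,2]>.014)&(u[:,2]<.03)];print(len(p),rect(p),np.percentile(p[:,2],[50,90,98]).round(4),np.percentile(p[:,1],[.5,99.5]))
```

```text
{'t': 17.0, 'tool_pos': [0.4201, 0.1215, 0.0119], 'tool_rot': [-2.2847, -2.1562, 0.0025], 'contact_force': [-1.2512, -0.2282, -0.4998], 'opening': 0.0385, 'q': [0.1117, -0.1511, 2.2051, -0.001, 1.0889, 0.1701]}
heat_sink_1 [([259.0, 258.0, 116.0, 118.0], 0.89)]
[-0.0012 -0.001  -1.    ]
10929 [419.2 121.7  39.3  39.5  86.7] [0.0212 0.0236 0.0244] [0.10224989 0.14158158]
```

apply_moves(deltas=[[0, 0, -0.04, 0, -1], [0, 0, -0.06, 0, -1], [0.01, 0.003, -0.05, 0, -1], [0.04, 0.012, -0.015, 0.005, -1], [0.05, 0.016, 0, 0.005, -1], [0.045, 0.014, 0, 0.005, -1], [0.028, 0.009, 0, 0.005, -1], [0.01, 0.003, 0, 0.005, -1]])

```text
t: 18.1
tool_pos: [0.4904, 0.3054, 0.1808]
tool_rot: [-2.315, -2.123, 0.003]
contact_force: [-0.2, 0.2, -0.3]
opening: 0.0384
```

```bash
cat > mag.py <<'E'
from look import *
from meas import *
def mag(name):
    ctrl.get_image("wrist")
    o,im,c=look(name,("heat_sink_1",))
    M=R.from_rotvec(o["tool_rot"]).as_matrix();print("tilt",M[:,2].round(4))
    c=c.reshape(-1,3);c=c[~np.isnan(c[:,0])];t=np.array(o["tool_pos"])
    x,y,z=c.T
    m=(abs(x-.491)<.066)&(abs(y-.31)<.055)&(z>.0045)&(z<.012)
    print("foot",m.sum(),rect(c[m]))
    a=-.082
    mx=(x-t[0])*np.cos(a)+(y-t[1])*np.sin(a); my=-(x-t[0])*np.sin(a)+(y-t[1])*np.cos(a)
    for lo,hi in((.1,.118),(.127,.14)):
        for s in(1,-1):
            k=(abs(mx)<.05)&(my*s>.008)&(my*s<.05)&(z>lo)&(z<hi)
            if k.sum()>50: print(lo,"side",s,k.sum(),"my",np.percentile(my[k],[.5,50,99.5]).round(4),"mx",np.percentile(mx[k],[.5,99.5]).round(4))
    k=(abs(mx)<.019)&(abs(my)<.03)&(z>t[2]+.009)&(z<t[2]+.016)
    if k.sum()>50: print("sink top rel tool: my",np.percentile(my[k],[.5,99.5]).round(4),"z",np.percentile(z[k]-t[2],[50,95]).round(4), "slope zy",np.polyfit(my[k],z[k],1)[0].round(4),"zx",np.polyfit(mx[k],z[k],1)[0].round(4))
    st()
E
python3 - <<'E'
from mag import *
mag("w11")
E
```

```text
{'t': 18.15, 'tool_pos': [0.4905, 0.3057, 0.1807], 'tool_rot': [-2.3145, -2.1221, 0.002], 'contact_force': [-1.3545, -0.0012, 0.1304], 'opening': 0.0387, 'q': [0.4281, -0.0212, 1.7733, 0.001, 1.3912, 0.5146]}
heat_sink_1 [([256.0, 257.0, 120.0, 120.0], 0.75)]
tilt [-2.e-03  2.e-04 -1.e+00]
foot 6626 [490.9 310.2  91.1 124.1  85. ]
0.1 side 1 2758 my [0.0083 0.0309 0.0459] mx [-0.027   0.0271]
0.127 side 1 749 my [0.0259 0.031  0.0335] mx [-0.021   0.0214]
sink top rel tool: my [-0.0191  0.0193] z [0.0109 0.0123] slope zy 0.0033 zx 0.0077
{'t': 18.25, 'tool_pos': [0.49, 0.3038, 0.1807], 'tool_rot': [-2.3157, -2.1216, 0.0038], 'contact_force': [-0.1255, -0.3971, -1.1671], 'opening': 0.0388, 'q': [0.4259, -0.024, 1.776, 0.0001, 1.3921, 0.5133]}
```

apply_moves(deltas=[[0.002, 0.0004, 0, 0, -1], [0.002, 0.0004, 0, 0, -1], [0.0015, 0.0004, 0, 0, -1], [0.0008, 0, 0.004, 0, -1], [0, 0, 0.005, 0, -1], [0, 0, 0.005, 0, -1], [0, 0, 0.004, 0, -1], [0, 0, 0.001, 0, -1]])

```text
t: 19.25
tool_pos: [0.4909, 0.3074, 0.1599]
tool_rot: [-2.319, -2.118, 0.006]
contact_force: [0.1, 0.4, -0.8]
opening: 0.0385
```

Run:
```python
from mag import *
mag("w12")
plan([.4917,.31,.122],-.085)
```

```text
{'t': 19.3, 'tool_pos': [0.4909, 0.3074, 0.1599], 'tool_rot': [-2.3191, -2.1181, 0.0061], 'contact_force': [-0.1454, -0.4526, -0.6074], 'opening': 0.0389, 'q': [0.4311, 0.0015, 1.7867, -0.0004, 1.3573, 0.5217]}
heat_sink_1 [([258.0, 257.0, 114.0, 120.0], 0.71)]
tilt [-0.0034 -0.002  -1.    ]
foot 7538 [491.  310.4  91.2 124.   85.3]
0.1 side 1 3326 my [0.0084 0.0302 0.0442] mx [-0.0268  0.0269]
0.127 side 1 915 my [0.0241 0.0295 0.0321] mx [-0.0211  0.0212]
sink top rel tool: my [-0.0191  0.0193] z [0.0109 0.0122] slope zy 0.0019 zx 0.0089
{'t': 19.4, 'tool_pos': [0.4912, 0.3075, 0.1605], 'tool_rot': [-2.3193, -2.1183, 0.0048], 'contact_force': [-0.6343, 0.1971, -1.5754], 'opening': 0.0384, 'q': [0.4311, 0.0011, 1.7861, -0.0004, 1.3575, 0.5217]}
{'t': 19.4, 'tool_pos': [0.4912, 0.3075, 0.1605], 'tool_rot': [-2.3193, -2.1183, 0.0048], 'contact_force': [-0.6343, 0.1971, -1.5754], 'opening': 0.0384, 'q': [0.4311, 0.0011, 1.7861, -0.0004, 1.3575, 0.5217]}
heading -0.0905 tilt z [-0.0026 -0.0017 -1.    ]
[0.0003, 0.0, 0.0048, -0.0007, 1],
[0.0003, 0.0, 0.0048, -0.0007, 1],
[0.0003, 0.0, 0.0048, -0.0007, 1],
[0.0003, 0.0, 0.0048, -0.0007, 1],
[0.0003, 0.0, 0.0048, -0.0007, 1],
[0.0003, 0.0, 0.0048, -0.0007, 1],
[0.0003, 0.0, 0.0048, -0.0007, 1],
[0.0003, 0.0, 0.0048, -0.0007, 1],
```

apply_moves(deltas=[[0.0013, 0, 0, -0.003, -1], [0.0013, 0, 0, -0.003, -1], [0.0013, 0, 0, -0.002, -1], [0.0002, 0, 0.003, 0, -1], [0, 0, 0.003, 0, -1], [0, 0, 0.003, 0, -1], [0, 0, 0.002, 0, -1], [0, 0, 0.001, 0, -1]])

```text
t: 20.4
tool_pos: [0.4918, 0.312, 0.1481]
tool_rot: [-2.31, -2.129, 0.004]
contact_force: [-0.4, -0.0, -0.7]
opening: 0.0385
```

Run:
```python
from mag import *
mag("w13")
plan([.4913,.3105,.122],-.083)
```

```text
{'t': 20.45, 'tool_pos': [0.4917, 0.312, 0.148], 'tool_rot': [-2.3102, -2.1284, 0.0039], 'contact_force': [-0.0287, 0.1535, -0.7045], 'opening': 0.0385, 'q': [0.4378, 0.0192, 1.7897, -0.0004, 1.3352, 0.5197]}
heat_sink_1 [([257.0, 256.0, 114.0, 120.0], 0.78), ([284.0, 236.0, 73.0, 20.0], 0.68)]
tilt [-0.0021 -0.0014 -1.    ]
foot 8073 [491.  310.3  91.3 124.2  85. ]
0.1 side 1 3394 my [0.0085 0.0262 0.0397] mx [-0.0271  0.0264]
0.127 side 1 1376 my [0.0184 0.0242 0.0273] mx [-0.0215  0.0209]
sink top rel tool: my [-0.0191  0.0192] z [0.0109 0.0123] slope zy 0.0016 zx 0.0074
{'t': 20.55, 'tool_pos': [0.4919, 0.3121, 0.1483], 'tool_rot': [-2.3103, -2.1285, 0.0032], 'contact_force': [0.4019, 0.857, 0.8602], 'opening': 0.0388, 'q': [0.4378, 0.0189, 1.7894, -0.0004, 1.3354, 0.5198]}
{'t': 20.55, 'tool_pos': [0.4919, 0.3121, 0.1483], 'tool_rot': [-2.3103, -2.1285, 0.0032], 'contact_force': [0.4019, 0.857, 0.8602], 'opening': 0.0388, 'q': [0.4378, 0.0189, 1.7894, -0.0004, 1.3354, 0.5198]}
heading -0.0819 tilt z [-0.0017 -0.0012 -1.    ]
[-0.0002, -0.0001, 0.0033, 0.0001, 1],
[-0.0002, -0.0001, 0.0033, 0.0001, 1],
[-0.0002, -0.0001, 0.0033, 0.0001, 1],
[-0.0002, -0.0001, 0.0033, 0.0001, 1],
[-0.0002, -0.0001, 0.0033, 0.0001, 1],
[-0.0002, -0.0001, 0.0033, 0.0001, 1],
[-0.0002, -0.0001, 0.0033, 0.0001, 1],
[-0.0002, -0.0001, 0.0033, 0.0001, 1],
```

apply_moves(deltas=[[-0.0006, -0.0002, 0, 0, -1], [-0.0006, -0.0002, 0, 0, -1], [-0.0005, 0, 0, 0, -1], [0, 0, 0.002, 0, -1], [0, 0, 0.003, 0, -1], [0, 0, 0.003, 0, -1], [0, 0, 0.002, 0, -1], [0, 0, 0.001, 0, -1]])

```text
t: 21.55
tool_pos: [0.4914, 0.3103, 0.1368]
tool_rot: [-2.31, -2.129, 0.003]
contact_force: [-0.2, -0.4, 0.2]
opening: 0.0385
```

Run:
```python
from mag import *
mag("w14")
```

```text
{'t': 21.6, 'tool_pos': [0.4913, 0.3102, 0.1367], 'tool_rot': [-2.3104, -2.1285, 0.003], 'contact_force': [-0.04, -0.5427, -1.5098], 'opening': 0.0385, 'q': [0.4354, 0.027, 1.8017, -0.0004, 1.3148, 0.5174]}
heat_sink_1 [([260.0, 259.0, 113.0, 117.0], 0.76)]
tilt [-0.0015 -0.0011 -1.    ]
foot 8645 [491.  310.2  91.5 124.1  85.1]
0.1 side 1 3920 my [0.0085 0.0279 0.0414] mx [-0.0268  0.0266]
0.127 side 1 2739 my [0.0137 0.0196 0.029 ] mx [-0.0211  0.021 ]
sink top rel tool: my [-0.0191  0.0192] z [0.0109 0.0122] slope zy 0.0027 zx 0.0085
{'t': 21.7, 'tool_pos': [0.4915, 0.3103, 0.137], 'tool_rot': [-2.3105, -2.1286, 0.0023], 'contact_force': [-0.1156, -0.7858, -0.4944], 'opening': 0.0387, 'q': [0.4354, 0.0268, 1.8013, -0.0004, 1.3149, 0.5174]}
```

apply_moves(deltas=[[0, -0.0001, 0.002, 0, -1], [0, 0, 0.003, 0, -1], [0, 0, 0.003, 0, -1], [0, 0, 0.002, 0, -1], [0, 0, 0.0015, 0, -1], [0, 0, 0.001, 0, -1], [0, 0, 0.0005, 0, -1], [0, 0, 0, 0, -1]])

```text
t: 22.7
tool_pos: [0.4915, 0.3104, 0.1233]
tool_rot: [2.31, 2.129, -0.002]
contact_force: [-0.3, 0.5, 0.2]
opening: 0.0387
```

Run:
```python
from mag import *
mag("w15")
```

```text
{'t': 22.75, 'tool_pos': [0.4915, 0.3104, 0.1233], 'tool_rot': [2.3105, 2.1286, -0.0017], 'contact_force': [0.167, -0.0842, 0.4988], 'opening': 0.0387, 'q': [0.4355, 0.0409, 1.8111, -0.0004, 1.2905, 0.5175]}
heat_sink_1 [([257.0, 258.0, 116.0, 118.0], 0.97)]
tilt [-8.e-04 -7.e-04 -1.e+00]
foot 9357 [490.9 310.3  91.6 124.2  85.3]
0.1 side 1 5033 my [0.0084 0.0276 0.0413] mx [-0.027   0.0265]
0.1 side -1 901 my [-0.0418 -0.0383 -0.0362] mx [-0.011   0.0107]
0.127 side 1 5660 my [0.0087 0.0144 0.0289] mx [-0.0264  0.024 ]
0.127 side -1 4524 my [-0.0277 -0.0145 -0.0083] mx [-0.0212  0.0207]
sink top rel tool: my [-0.0274  0.0275] z [0.0109 0.0122] slope zy 0.0033 zx 0.0062
{'t': 22.85, 'tool_pos': [0.4915, 0.3104, 0.1234], 'tool_rot': [2.3104, 2.1286, -0.0016], 'contact_force': [-0.7342, -0.2945, -1.6931], 'opening': 0.0385, 'q': [0.4355, 0.0409, 1.8111, -0.0004, 1.2906, 0.5175]}
```

apply_moves(deltas=[[0, 0, 0.0006, 0, -1], [0, 0, 0.0006, 0, -1], [0, 0, 0.0006, 0, -1], [0, 0, 0.0006, 0, -1], [0, 0, 0.0006, 0, -1], [0, 0, 0, 0, -1], [0, 0, 0, 0, -1], [0, 0, 0, 0, -1]])

```text
t: 23.85
tool_pos: [0.4915, 0.3104, 0.1202]
tool_rot: [2.31, 2.129, -0.001]
contact_force: [0.5, -0.5, -0.5]
opening: 0.0387
```

apply_moves(deltas=[[0, 0, 0.0005, 0, -1], [0, 0, 0.0005, 0, -1], [0, 0, 0.0005, 0, -1], [0, 0, 0, 0, -1], [0, 0, 0, 0, -1], [0, 0, 0, 0, -1], [0, 0, 0, 0, -1], [0, 0, 0, 0, -1]])

```text
t: 24.85
tool_pos: [0.4918, 0.3102, 0.1193]
tool_rot: [2.31, 2.128, -0.001]
contact_force: [-0.3, -1.3, 0.3]
opening: 0.0384
```

apply_moves(deltas=[[0, 0, 0.0007, 0, -1], [0, 0, 0.0007, 0, -1], [0, 0, 0.0007, 0, -1], [0, 0, 0, 0, -1], [0, 0, 0, 0, -1], [0, 0, 0, 0, -1], [0, 0, 0, 0, -1], [0, 0, 0, 0, -1]])

```text
t: 25.85
tool_pos: [0.4922, 0.3104, 0.1187]
tool_rot: [2.309, 2.128, -0.0]
contact_force: [-1.0, -1.0, 4.4]
opening: 0.0387
```

Run:
```python
from mag import *
mag("w16")
im=ctrl.get_image("side")
a=im["img"][300:420,270:430,::-1];cv2.imwrite("pics/side3z.png",cv2.resize(a,(800,600),interpolation=2))
for i in range(3): print(np.round(ctrl.get_obs()["contact_force"],2)); ctrl.get_image("side")
```

```text
{'t': 25.9, 'tool_pos': [0.4922, 0.3103, 0.1187], 'tool_rot': [2.3096, 2.1279, -0.0003], 'contact_force': [-1.3162, -2.4399, 4.3537], 'opening': 0.0384, 'q': [0.4353, 0.0466, 1.8136, -0.0012, 1.2813, 0.5175]}
heat_sink_1 [([257.0, 258.0, 117.0, 118.0], 0.84), ([213.0, 161.0, 205.0, 241.0], 0.4)]
tilt [ 6.e-04 -1.e-03 -1.e+00]
foot 9696 [491.  310.3  91.7 124.4  85.2]
0.1 side 1 5516 my [0.0083 0.0274 0.0413] mx [-0.0276  0.0258]
0.1 side -1 1265 my [-0.0416 -0.0382 -0.0348] mx [-0.0119  0.0099]
0.127 side 1 4323 my [0.0085 0.0147 0.0289] mx [-0.0266  0.0243]
0.127 side -1 3947 my [-0.0278 -0.0182 -0.0082] mx [-0.022   0.0202]
sink top rel tool: my [-0.0272  0.0286] z [0.011  0.0153] slope zy -0.0046 zx 0.0067
{'t': 26.0, 'tool_pos': [0.4922, 0.3104, 0.1187], 'tool_rot': [2.3095, 2.1279, -0.0002], 'contact_force': [-2.1241, -1.8655, 3.4412], 'opening': 0.0385, 'q': [0.4353, 0.0465, 1.8135, -0.0013, 1.2813, 0.5175]}
[-2.29 -1.59  3.74]
[-1.55 -1.62  3.42]
[-1.38 -1.22  4.12]
```

View pics/w16.png

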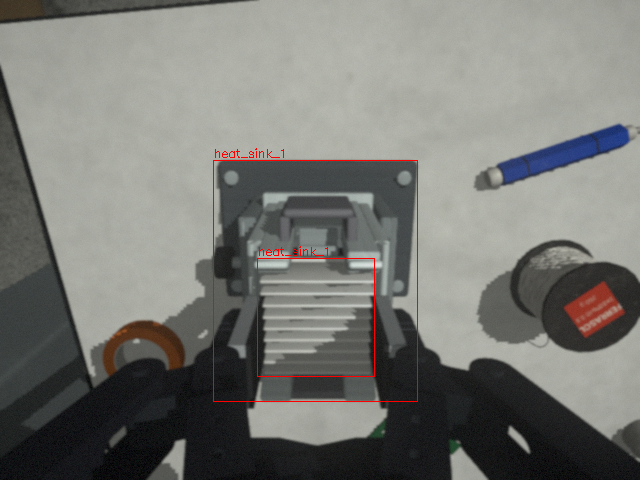

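View pics/side3z.png

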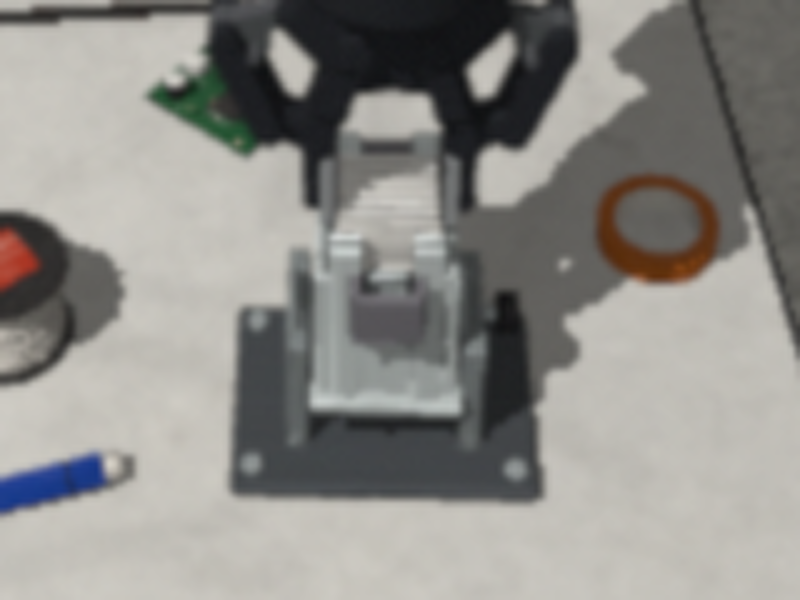

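apply_moves(deltas=[[0, 0, 0, 0, 1], [0, 0, 0, 0, 1], [0, 0, 0, 0, 1], [0, 0, 0, 0, 1], [0, 0, -0.006, 0, 1], [0, 0, -0.01, 0, 1], [0, 0, -0.01, 0, 1], [0, 0, -0.006, 0, 1]])

```text
t: 27.2
tool_pos: [0.4919, 0.3106, 0.1513]
tool_rot: [2.31, 2.128, 0.0]
contact_force: [0.6, 0.3, 0.0]
opening: 0.0852
```

Run:
```python
from mag import *
mag("w17")
c=np.load("w17.npz")["c"].reshape(-1,3);c=c[~np.isnan(c[:,0])]
k=(abs(c[:,0]-.491)<.017)&(abs(c[:,1]-.3103)<.019)&(c[:,2]>.12);p=c[k]
b=np.round((p[:,1]-.3103)/.002).astype(int)
print([(i*2,round(float(np.percentile(p[b==i,2],95)),4)) for i in range(-9,10) if (b==i).sum()>10])
b=np.round((p[:,0]-.491)/.004).astype(int)
print([(i*4,round(float(np.percentile(p[b==i,2],95)),4)) for i in range(-4,5) if (b==i).sum()>10])
```

```text
{'t': 27.25, 'tool_pos': [0.4924, 0.3109, 0.1522], 'tool_rot': [2.3098, 2.1281, 0.0025], 'contact_force': [0.8875, -0.2375, 0.6883], 'opening': 0.0854, 'q': [0.4356, 0.0122, 1.7893, -0.0004, 1.3383, 0.5175]}
heat_sink_1 [([268.0, 235.0, 95.0, 99.0], 0.57)]
tilt [ 1.8e-03  4.0e-04 -1.0e+00]
foot 7894 [491.  310.4  90.9 124.3  85.3]
0.1 side 1 3621 my [0.0083 0.0267 0.0407] mx [-0.0279  0.0256]
0.1 side -1 1817 my [-0.0418 -0.038  -0.0083] mx [-0.028   0.0255]
0.127 side 1 2412 my [0.008  0.018  0.0283] mx [-0.022   0.0199]
0.127 side -1 2646 my [-0.0286 -0.019  -0.0091] mx [-0.0223  0.0199]
{'t': 27.35, 'tool_pos': [0.4918, 0.3106, 0.1507], 'tool_rot': [2.3102, 2.1284, -0.0001], 'contact_force': [0.2549, -0.4038, -0.0126], 'opening': 0.0856, 'q': [0.4355, 0.0133, 1.7908, -0.0004, 1.3373, 0.5175]}
[(-18, 0.1311), (-16, 0.1314), (-14, 0.1311), (-12, 0.1312), (-10, 0.1311), (-8, 0.1311), (-6, 0.1311), (-4, 0.131), (-2, 0.131), (0, 0.1312), (2, 0.131), (4, 0.1311), (6, 0.131), (8, 0.2286), (10, 0.2359), (12, 0.2364), (14, 0.2354), (16, 0.1311), (18, 0.2416)]
[(-16, 0.2407), (-12, 0.2358), (-8, 0.2358), (-4, 0.2359), (0, 0.2358), (4, 0.2358), (8, 0.2357), (12, 0.2357), (16, 0.236)]
```

View pics/w17.png

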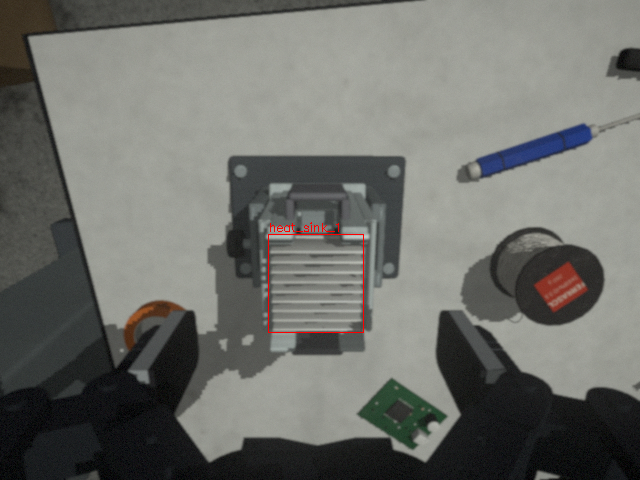

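apply_moves(deltas=[[0, -0.0003, 0, 0, -1], [0, 0, 0, 0, -1], [0, 0, 0, 0, -1], [0, 0, 0.003, 0, -1], [0, 0, 0.005, 0, -1], [0, 0, 0.004, 0, -1], [0, 0, 0.002, 0, -1], [0, 0, 0.0015, 0, -1]], grip_force=20)

```text
t: 28.35
tool_pos: [0.4904, 0.3101, 0.1321]
tool_rot: [-2.31, -2.128, 0.005]
contact_force: [0.4, -0.2, 0.1]
opening: 0.0
```

apply_moves(deltas=[[0, 0, 0.0007, 0, -1], [0, 0, 0.0007, 0, -1], [0, 0, 0.0007, 0, -1], [0, 0, 0.0007, 0, -1], [0, 0, 0.0007, 0, -1], [0, 0, 0.0007, 0, -1], [0, 0, 0.0007, 0, -1], [0, 0, 0.0007, 0, -1]])

```text
t: 29.35
tool_pos: [0.4916, 0.3103, 0.1295]
tool_rot: [2.31, 2.128, -0.001]
contact_force: [-1.3, -1.8, 5.1]
opening: -0.0002
```

apply_moves(deltas=[[0, 0, 0.0013, 0, -1], [0, 0, 0.0013, 0, -1], [0, 0, 0.0013, 0, -1], [0, 0, 0.0013, 0, -1], [0, 0, 0.0013, 0, -1], [0, 0, 0.0013, 0, -1], [0, 0, 0.0013, 0, -1], [0, 0, 0.0013, 0, -1]])

```text
t: 30.35
tool_pos: [0.4933, 0.3112, 0.1272]
tool_rot: [2.309, 2.128, 0.003]
contact_force: [-4.2, -1.9, 10.9]
opening: 0.0
```

apply_moves(deltas=[[-0.0002, -0.0006, 0.0017, 0, -1], [-0.0002, -0.0006, 0.0017, 0, -1], [-0.0002, -0.0006, 0.0017, 0, -1], [-0.0002, -0.0006, 0.0017, 0, -1], [-0.0002, -0.0006, 0.0017, 0, -1], [-0.0002, -0.0006, 0.0017, 0, -1], [-0.0002, -0.0006, 0.0017, 0, -1], [-0.0002, -0.0006, 0.0017, 0, -1]])

```text
t: 31.35
tool_pos: [0.4928, 0.3113, 0.1263]
tool_rot: [2.304, 2.125, 0.017]
contact_force: [-3.5, -2.4, 10.7]
opening: 0.0
```

apply_moves(deltas=[[-0.0002, -0.0006, 0.0025, 0, -1], [-0.0002, -0.0006, 0.0025, 0, -1], [-0.0002, -0.0006, 0.0025, 0, -1], [-0.0002, -0.0006, 0.0025, 0, -1], [-0.0002, -0.0006, 0.0025, 0, -1], [-0.0002, -0.0006, 0.0025, 0, -1], [-0.0002, -0.0006, 0.0025, 0, -1], [-0.0002, -0.0006, 0.0025, 0, -1]])

```text
t: 32.35
tool_pos: [0.4926, 0.3114, 0.124]
tool_rot: [2.299, 2.122, 0.028]
contact_force: [-4.7, -4.6, 14.3]
opening: -0.0001
```

apply_moves(deltas=[[-0.0003, -0.0004, 0.0025, 0, -1], [-0.0003, -0.0004, 0.0025, 0, -1], [-0.0003, -0.0004, 0.0022, 0, -1], [-0.0003, -0.0004, 0.002, 0, -1], [-0.0003, -0.0004, 0.002, 0, -1], [-0.0003, -0.0004, 0.002, 0, -1], [-0.0003, -0.0004, 0.002, 0, -1], [-0.0003, -0.0004, 0.002, 0, -1]])

```text
t: 33.35
tool_pos: [0.4929, 0.3116, 0.1133]
tool_rot: [2.298, 2.121, 0.044]
contact_force: [-1.8, -0.6, 7.6]
opening: 0.0002
```

apply_moves(deltas=[[-0.0003, -0.0006, 0.002, 0, -1], [-0.0003, -0.0006, 0.002, 0, -1], [-0.0003, -0.0006, 0.002, 0, -1], [-0.0003, -0.0006, 0.002, 0, -1], [-0.0003, -0.0006, 0.002, 0, -1], [-0.0003, -0.0006, 0.002, 0, -1], [-0.0003, -0.0006, 0.0018, 0, -1], [-0.0003, -0.0006, 0.0018, 0, -1]])

```text
t: 34.35
tool_pos: [0.4929, 0.3116, 0.1045]
tool_rot: [2.295, 2.118, 0.061]
contact_force: [-1.6, -2.0, 7.4]
opening: -0.0001
```

apply_moves(deltas=[[-0.0003, -0.0006, 0.0018, 0, -1], [-0.0003, -0.0006, 0.0018, 0, -1], [-0.0003, -0.0006, 0.0018, 0, -1], [-0.0003, -0.0006, 0.0018, 0, -1], [-0.0003, -0.0006, 0.0015, 0, -1], [-0.0003, -0.0006, 0.0014, 0, -1], [-0.0003, -0.0006, 0.0014, 0, -1], [-0.0003, -0.0006, 0.0014, 0, -1]])

```text
t: 35.35
tool_pos: [0.4929, 0.3116, 0.0995]
tool_rot: [2.291, 2.115, 0.077]
contact_force: [-2.2, -2.1, 8.3]
opening: 0.0004
```

apply_moves(deltas=[[-0.0003, -0.0006, 0.0013, 0, -1], [-0.0003, -0.0006, 0.0013, 0, -1], [-0.0003, -0.0006, 0.0013, 0, -1], [-0.0003, -0.0006, 0.0013, 0, -1], [-0.0003, -0.0006, 0.0012, 0, -1], [-0.0003, -0.0006, 0.0012, 0, -1], [-0.0003, -0.0006, 0.0012, 0, -1], [-0.0003, -0.0006, 0.0012, 0, -1]])

```text
t: 36.35
tool_pos: [0.4923, 0.3114, 0.0923]
tool_rot: [2.289, 2.112, 0.093]
contact_force: [1.3, 0.9, 3.8]
opening: 0.0
```

apply_moves(deltas=[[0, 0.001, -0.015, 0, -1], [0, 0.002, -0.025, 0, -1], [0, 0.003, -0.06, 0, -1], [0, 0, 0, 0, -1], [0, 0.002, -0.06, 0, -1], [0, 0, 0, 0, -1], [0, 0.002, -0.06, 0, -1], [0, 0, 0, 0, -1]])

```text
t: 37.35
tool_pos: [0.4806, 0.3029, 0.3]
tool_rot: [2.297, 2.121, 0.05]
contact_force: [-0.5, 0.3, -0.6]
opening: -0.0001
```

Run:
```python
from mag import *
mag("w18")
o=ctrl.get_obs();print(R.from_rotvec(o["tool_rot"]).as_matrix()[:,2].round(4))
c=np.load("w18.npz")["c"].reshape(-1,3);c=c[~np.isnan(c[:,0])]
k=(abs(c[:,0]-.491)<.017)&(abs(c[:,1]-.3103)<.019);p=c[k]
b=np.round((p[:,1]-.3103)/.003).astype(int)
print([(i*3,round(float(np.percentile(p[b==i,2],90)),4)) for i in range(-7,8) if (b==i).sum()>10])
im=cv2.imread("pics/w18.png");cv2.imwrite("pics/w18z.png",cv2.resize(im[60:300,220:460],(600,600),interpolation=2))
plan([.38,-.23,.3],-.083,16)
```

```text
{'t': 37.4, 'tool_pos': [0.4788, 0.302, 0.2951], 'tool_rot': [2.2989, 2.1229, 0.038], 'contact_force': [-0.8152, -1.2179, -1.1298], 'opening': -0.0004, 'q': [0.4334, -0.1351, 1.6901, -0.0042, 1.5598, 0.513]}
heat_sink_1 [([300.0, 170.0, 50.0, 53.0], 0.72)]
tilt [ 0.0261  0.0075 -0.9996]
foot 3888 [490.7 310.2  91.1 124.1  85.3]
0.1 side 1 1245 my [0.0082 0.032  0.0498] mx [-0.0159  0.0381]
0.1 side -1 948 my [-0.0325 -0.0149 -0.0081] mx [-0.0153  0.0378]
0.127 side 1 313 my [0.0304 0.0351 0.0382] mx [-0.0098  0.0326]
0.127 side -1 301 my [-0.0194 -0.0153 -0.0122] mx [-0.0094  0.0326]
sink top rel tool: my [0.0056 0.0109] z [0.0127 0.0156] slope zy -0.0537 zx 0.0023
{'t': 37.5, 'tool_pos': [0.4782, 0.3017, 0.2923], 'tool_rot': [2.2998, 2.1236, 0.032], 'contact_force': [-0.6273, -0.8754, -1.3312], 'opening': 0.0003, 'q': [0.4333, -0.1334, 1.693, -0.0043, 1.5591, 0.5129]}
[ 0.0225  0.0057 -0.9997]
[(-18, 0.3596), (-15, 0.3531), (-12, 0.3531), (-9, 0.3531), (-6, 0.3535), (-3, 0.3604), (0, 0.377), (3, 0.376), (6, 0.3835), (9, 0.3833), (12, 0.0993), (15, 0.0995), (18, 0.107)]
{'t': 37.5, '
[... 183 characters left out ...]
1, 0.5129]}
heading -0.0797 tilt z [ 0.0225  0.0057 -0.9997]
[-0.0336, -0.0035, -0.0005, 0.0002, 1],
[-0.0336, -0.0035, -0.0005, 0.0002, 1],
[-0.0336, -0.0035, -0.0005, 0.0002, 1],
[-0.0336, -0.0034, -0.0005, 0.0002, 1],
[-0.0336, -0.0034, -0.0005, 0.0002, 1],
[-0.0336, -0.0034, -0.0005, 0.0002, 1],
[-0.0336, -0.0034, -0.0005, 0.0002, 1],
[-0.0336, -0.0034, -0.0005, 0.0002, 1],
[-0.0336, -0.0034, -0.0005, 0.0002, 1],
[-0.0336, -0.0034, -0.0005, 0.0002, 1],
[-0.0336, -0.0034, -0.0005, 0.0002, 1],
[-0.0336, -0.0034, -0.0005, 0.0002, 1],
[-0.0336, -0.0034, -0.0005, 0.0002, 1],
[-0.0336, -0.0034, -0.0005, 0.0002, 1],
[-0.0336, -0.0034, -0.0005, 0.0002, 1],
[-0.0336, -0.0034, -0.0005, 0.0002, 1],
```

View pics/w18.png

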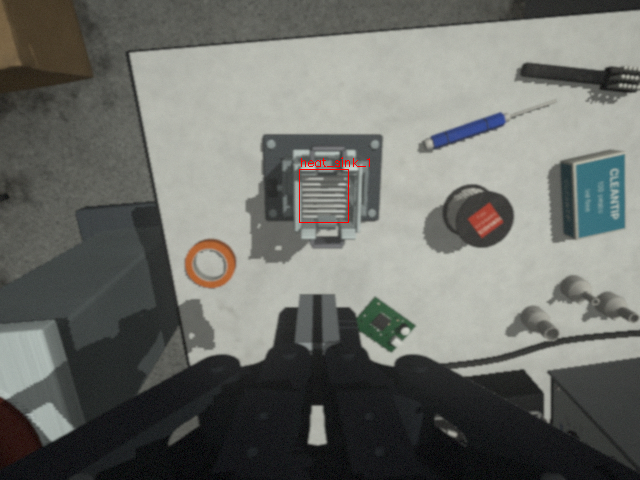

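apply_moves(deltas=[[-0.05, -0.012, 0, 0, 1], [-0.062, -0.012, 0, 0, 1], [-0.062, -0.012, 0, 0, 1], [-0.062, -0.012, 0, 0, 1], [-0.062, -0.002, 0, 0, 1], [-0.062, 0, 0, 0, 1], [-0.055, 0, 0, 0, 1], [-0.035, 0, 0, 0, 1]])

```text
t: 38.5
tool_pos: [0.3867, -0.1461, 0.274]
tool_rot: [-2.297, -2.137, -0.006]
contact_force: [0.6, 0.0, -0.0]
opening: 0.0855
```

Run:
```python
from look import *
from meas import *
o,im,c=look("w19")
u=c.reshape(-1,3);g=(abs(u[:,0]-.385)<.06)&(abs(u[:,1]+.275)<.06)
p=u[g&(u[:,2]>.012)&(u[:,2]<.03)];print(len(p),rect(p),np.percentile(p[:,2],[50,90,98]).round(4))
plan([.38,-.27,.1])
```

```text
{'t': 38.5, 'tool_pos': [0.3867, -0.1461, 0.274], 'tool_rot': [-2.2973, -2.1367, -0.0064], 'contact_force': [0.6215, 0.0053, -0.0177], 'opening': 0.0855, 'q': [-0.5452, -0.5082, 2.0158, 0.0051, 1.637, -0.4725]}
heat_sink_1 [([306.0, 287.0, 35.0, 46.0], 0.97), ([417.0, 417.0, 20.0, 32.0], 0.7)]
1360 [ 382.9 -279.4   39.3   40.    89.1] [0.0209 0.0237 0.0244]
{'t': 38.6, 'tool_pos': [0.3866, -0.1465, 0.2737], 'tool_rot': [-2.2998, -2.1327, -0.005], 'contact_force': [0.2044, 0.4497, 0.5822], 'opening': 0.0857, 'q': [-0.5457, -0.5069, 2.0155, 0.0045, 1.637, -0.4701]}
heading -0.0754 tilt z [-0.0011  0.0059 -1.    ]
[-0.0155, 0.0003, 0.0217, 0.0, 1],
[-0.0155, 0.0003, 0.0217, 0.0, 1],
[-0.0155, 0.0003, 0.0217, 0.0, 1],
[-0.0155, 0.0003, 0.0217, 0.0, 1],
[-0.0155, 0.0003, 0.0217, 0.0, 1],
[-0.0155, 0.0003, 0.0217, 0.0, 1],
[-0.0155, 0.0003, 0.0217, 0.0, 1],
[-0.0155, 0.0003, 0.0217, 0.0, 1],
```

View pics/w19.png

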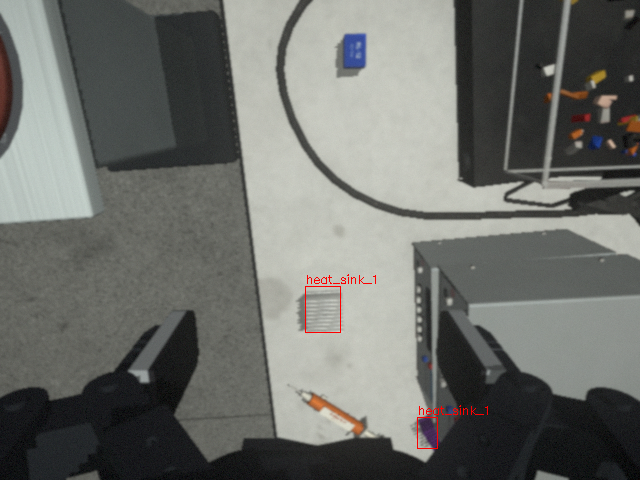

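apply_moves(deltas=[[-0.02, 0, 0.03, -0.01, 1], [-0.028, 0.0005, 0.045, -0.01, 1], [-0.028, 0.0005, 0.045, -0.01, 1], [-0.024, 0.0005, 0.038, -0.01, 1], [-0.016, 0.0005, 0.022, -0.01, 1], [-0.01, 0.0003, 0.012, -0.01, 1], [-0.005, 0, 0.006, 0, 1], [-0.001, 0, 0.002, 0, 1]])

```text
t: 39.6
tool_pos: [0.3808, -0.2728, 0.0613]
tool_rot: [-2.22, -2.201, -0.011]
contact_force: [1.2, 0.3, -0.3]
opening: 0.0852
```

Run:
```python
from look import *
from meas import *
o,im,c=look("w20")
u=c.reshape(-1,3);g=(abs(u[:,0]-.385)<.03)&(abs(u[:,1]+.279)<.03)
p=u[g&(u[:,2]>.014)&(u[:,2]<.03)];print(len(p),rect(p),np.percentile(p[:,2],[50,90,98]).round(4))
cx,cy=rect(p)[:2]/1000
plan([cx+.0003,cy,.0115],-.016,1)
```

```text
{'t': 39.6, 'tool_pos': [0.3808, -0.2728, 0.0613], 'tool_rot': [-2.2197, -2.2006, -0.011], 'contact_force': [1.2176, 0.328, -0.3078], 'opening': 0.0852, 'q': [-0.7849, -0.1455, 2.104, 0.0076, 1.199, -0.7791]}
heat_sink_1 [([284.0, 238.0, 83.0, 90.0], 0.64)]
6348 [ 383.4 -279.6   39.2   40.    89.1] [0.0206 0.0236 0.0242]
{'t': 39.7, 'tool_pos': [0.381, -0.2729, 0.0617], 'tool_rot': [-2.2201, -2.2014, -0.0109], 'contact_force': [-0.1669, 0.5986, 0.4693], 'opening': 0.0853, 'q': [-0.7848, -0.1463, 2.1038, 0.0076, 1.1991, -0.7791]}
heading -0.0084 tilt z [-0.0056  0.0156 -0.9999]
[-0.0067, 0.0028, 0.0502, 0.0076, 1],
```

View pics/w20.png

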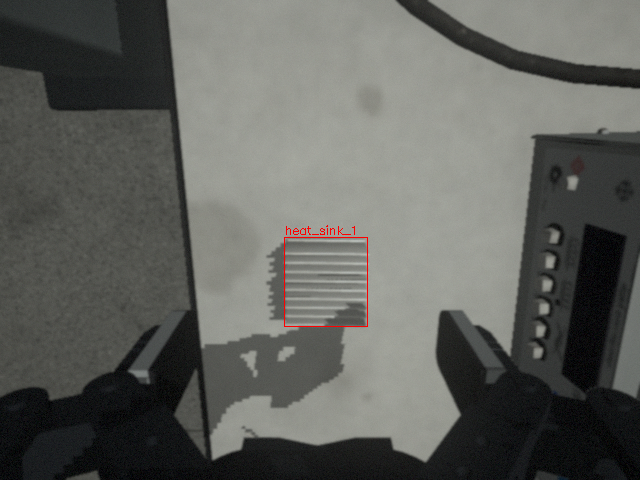

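apply_moves(deltas=[[-0.0015, 0.0006, 0.008, 0.002, 1], [-0.0018, 0.0007, 0.01, 0.002, 1], [-0.0018, 0.0007, 0.01, 0.002, 1], [-0.0015, 0.0006, 0.009, 0.001, 1], [-0.0008, 0.0004, 0.006, 0, 1], [0, 0, 0.003, 0, 1], [0, 0, 0.0015, 0, 1], [0, 0, 0.0005, 0, 1]])

```text
t: 40.7
tool_pos: [0.3849, -0.2802, 0.0117]
tool_rot: [-2.229, -2.196, -0.011]
contact_force: [0.7, 0.7, -0.2]
opening: 0.0849
```

Run:
```python
from look import *
plan([.3837,-.2796,.0115],-.016,1)
```

```text
{'t': 40.7, 'tool_pos': [0.3849, -0.2802, 0.0117], 'tool_rot': [-2.2295, -2.1958, -0.0112], 'contact_force': [0.7057, 0.7103, -0.1989], 'opening': 0.0849, 'q': [-0.7901, -0.044, 2.1074, 0.0081, 1.0905, -0.7787]}
heading -0.0152 tilt z [-0.0036  0.0138 -0.9999]
[0.0006, -0.0012, 0.0002, 0.0008, 1],
```

apply_moves(deltas=[[0.0006, -0.0012, 0, 0, 1], [0, 0, 0, 0, -1], [0, 0, 0, 0, -1], [0, 0, 0, 0, -1], [0, 0, 0, 0, -1], [0, 0, 0, 0, -1], [0, 0, -0.02, 0, -1], [0, 0, -0.05, 0, -1]], grip_force=40)

```text
t: 41.7
tool_pos: [0.3812, -0.2778, 0.079]
tool_rot: [-2.223, -2.189, -0.011]
contact_force: [-0.1, -0.3, -0.4]
opening: 0.0383
```

Run:
```python
from look import *
plan([.4,.1,.2],-.08,8)
```

```text
{'t': 41.7, 'tool_pos': [0.3812, -0.2778, 0.079], 'tool_rot': [-2.2226, -2.1888, -0.0111], 'contact_force': [-0.0723, -0.3314, -0.3923], 'opening': 0.0383, 'q': [-0.7921, -0.1591, 2.0829, 0.0076, 1.24, -0.7793]}
heading -0.0152 tilt z [-0.0104  0.0208 -0.9997]
[0.0473, 0.0016, -0.0151, 0.0081, 1],
[0.0473, 0.0013, -0.0151, 0.0081, 1],
[0.0473, 0.0009, -0.0151, 0.0081, 1],
[0.0473, 0.0005, -0.0151, 0.0081, 1],
[0.0473, 0.0001, -0.0151, 0.0081, 1],
[0.0473, -0.0003, -0.0151, 0.0081, 1],
[0.0473, -0.0007, -0.0151, 0.0081, 1],
[0.0473, -0.001, -0.0151, 0.0081, 1],
```

apply_moves(deltas=[[0.04, 0, -0.04, 0, -1], [0.055, 0, -0.04, 0.012, -1], [0.058, 0, -0.03, 0.012, -1], [0.06, 0, -0.01, 0.012, -1], [0.06, 0.003, 0, 0.012, -1], [0.06, 0.008, 0, 0.01, -1], [0.06, 0.012, 0, 0.008, -1], [0.055, 0.016, 0, 0, -1]])

```text
t: 42.7
tool_pos: [0.4466, 0.1642, 0.2116]
tool_rot: [-2.316, -2.111, -0.024]
contact_force: [0.6, -0.3, 0.3]
opening: 0.0384
```

Run:
```python
from look import *
plan([.4915,.3103,.175],-.083,8)
```

```text
{'t': 42.7, 'tool_pos': [0.4466, 0.1642, 0.2116], 'tool_rot': [-2.3159, -2.1111, -0.0236], 'contact_force': [0.5573, -0.3239, 0.341], 'opening': 0.0384, 'q': [0.1872, -0.3131, 1.978, 0.0146, 1.4679, 0.2783]}
heading -0.0925 tilt z [ 0.0059  0.0159 -0.9999]
[0.0187, 0.0039, 0.0046, -0.0012, 1],
[0.0187, 0.0039, 0.0046, -0.0012, 1],
[0.0187, 0.004, 0.0046, -0.0012, 1],
[0.0187, 0.004, 0.0046, -0.0012, 1],
[0.0187, 0.004, 0.0046, -0.0012, 1],
[0.0187, 0.004, 0.0046, -0.0012, 1],
[0.0187, 0.004, 0.0046, -0.0012, 1],
[0.0187, 0.0041, 0.0046, -0.0012, 1],
```

apply_moves(deltas=[[0.04, 0.008, 0.004, 0, -1], [0.035, 0.008, 0.006, -0.002, -1], [0.028, 0.006, 0.006, -0.002, -1], [0.018, 0.004, 0.005, -0.002, -1], [0.011, 0.003, 0.004, -0.002, -1], [0.006, 0.001, 0.002, -0.001, -1], [0.003, 0, 0, 0, -1], [0.001, 0, 0, 0, -1]])

```text
t: 43.7
tool_pos: [0.4889, 0.3113, 0.1839]
tool_rot: [-2.299, -2.129, -0.018]
contact_force: [-0.1, 0.5, -1.2]
opening: 0.0385
```

Run:
```python
from mag import *
mag("w21")
plan([.4915,.3103,.15],-.083,1)
```

```text
{'t': 43.75, 'tool_pos': [0.489, 0.3113, 0.184], 'tool_rot': [-2.2992, -2.1286, -0.018], 'contact_force': [0.7851, -1.6323, -1.238], 'opening': 0.0385, 'q': [0.4331, -0.0273, 1.7737, 0.0116, 1.3869, 0.508]}
heat_sink_1 [([287.0, 211.0, 72.0, 46.0], 0.91), ([262.0, 253.0, 107.0, 119.0], 0.85)]
tilt [ 0.0028  0.0139 -0.9999]
foot 6463 [490.9 310.   91.7 124.3  85.6]
0.1 side 1 2450 my [0.0082 0.0265 0.0404] mx [-0.0249  0.0291]
0.127 side 1 705 my [0.0201 0.0256 0.0281] mx [-0.0192  0.0235]
sink top rel tool: my [-0.0188  0.0196] z [0.0102 0.0115] slope zy 0.0031 zx 0.0156
{'t': 43.85, 'tool_pos': [0.489, 0.3113, 0.1841], 'tool_rot': [-2.2992, -2.1287, -0.0182], 'contact_force': [-1.2595, 0.2753, -0.9257], 'opening': 0.0387, 'q': [0.433, -0.0275, 1.7737, 0.0116, 1.3868, 0.5079]}
{'t': 43.85, 'tool_pos': [0.489, 0.3113, 0.1841], 'tool_rot': [-2.2992, -2.1287, -0.0182], 'contact_force': [-1.2595, 0.2753, -0.9257], 'opening': 0.0387, 'q': [0.433, -0.0275, 1.7737, 0.0116, 1.3868, 0.5079]}
heading -0.077 tilt z [ 0.0029  0.0139 -0.9999]
[-0.0008, 0.0026, 0.0341, 0.006, 1],
```

apply_moves(deltas=[[-0.0007, 0.0009, 0.002, 0.003, -1], [-0.0007, 0.0008, 0.006, 0.003, -1], [-0.0006, 0.0006, 0.008, 0, -1], [0, 0, 0.008, 0, -1], [0, 0, 0.006, 0, -1], [0, 0, 0.004, 0, -1], [0, 0, 0.002, 0, -1], [0, 0, 0.001, 0, -1]])

```text
t: 44.85
tool_pos: [0.4911, 0.3088, 0.144]
tool_rot: [-2.307, -2.12, -0.017]
contact_force: [-0.5, 0.6, -0.3]
opening: 0.0388
```

Run:
```python
from mag import *
mag("w22")
plan([.4913,.31,.125],-.083,1)
```

```text
{'t': 44.9, 'tool_pos': [0.4911, 0.3088, 0.1439], 'tool_rot': [-2.3067, -2.1203, -0.0165], 'contact_force': [-0.5638, 0.7933, -0.8197], 'opening': 0.0384, 'q': [0.4276, 0.0105, 1.8058, 0.0116, 1.318, 0.5089]}
heat_sink_1 [([262.0, 253.0, 111.0, 117.0], 0.89), ([276.0, 222.0, 83.0, 35.0], 0.72)]
tilt [ 0.002   0.0133 -0.9999]
foot 8119 [490.9 310.   92.1 124.3  85.2]
0.1 side 1 3657 my [0.0085 0.0292 0.0429] mx [-0.0268  0.0268]
0.127 side 1 1993 my [0.0188 0.0237 0.0306] mx [-0.0211  0.0212]
sink top rel tool: my [-0.0188  0.0196] z [0.0103 0.0115] slope zy 0.0038 zx 0.017
{'t': 45.0, 'tool_pos': [0.4912, 0.3088, 0.1442], 'tool_rot': [-2.3068, -2.1203, -0.0172], 'contact_force': [0.1268, 0.7677, -0.2436], 'opening': 0.0385, 'q': [0.4275, 0.0102, 1.8055, 0.0117, 1.3181, 0.5088]}
{'t': 45.0, 'tool_pos': [0.4912, 0.3088, 0.1442], 'tool_rot': [-2.3068, -2.1203, -0.0172], 'contact_force': [0.1268, 0.7677, -0.2436], 'opening': 0.0385, 'q': [0.4275, 0.0102, 1.8055, 0.0117, 1.3181, 0.5088]}
heading -0.0842 tilt z [ 0.0024  0.0135 -0.9999]
[0.0012, -0.0, 0.0192, -0.0012, 1],
```

apply_moves(deltas=[[0.0005, 0, 0, 0, -1], [0.0004, 0, 0.002, 0, -1], [0, 0, 0.004, 0, -1], [0, 0, 0.005, 0, -1], [0, 0, 0.004, 0, -1], [0, 0, 0.003, 0, -1], [0, 0, 0.0015, 0, -1], [0, 0, 0.0005, 0, -1]])

```text
t: 46.0
tool_pos: [0.4914, 0.3101, 0.123]
tool_rot: [-2.307, -2.12, -0.018]
contact_force: [-0.1, 0.1, -0.3]
opening: 0.0387
```

Run:
```python
from mag import *
mag("w23")
```

```text
{'t': 46.05, 'tool_pos': [0.4914, 0.3101, 0.1229], 'tool_rot': [-2.3069, -2.1204, -0.0175], 'contact_force': [-0.8728, 0.7259, -0.3312], 'opening': 0.0385, 'q': [0.4294, 0.034, 1.819, 0.0118, 1.2806, 0.5103]}
heat_sink_1 [([262.0, 252.0, 110.0, 121.0], 0.87), ([291.0, 238.0, 51.0, 18.0], 0.5), ([479.0, 124.0, 160.0, 61.0], 0.48)]
tilt [ 0.0026  0.0136 -0.9999]
foot 9255 [491.1 310.3  91.1 124.1  85.2]
0.1 side 1 5011 my [0.0083 0.0278 0.0415] mx [-0.0269  0.0266]
0.1 side -1 1063 my [-0.0412 -0.0379 -0.0341] mx [-0.0112  0.011 ]
0.127 side 1 5269 my [0.0087 0.0148 0.0292] mx [-0.0264  0.024 ]
0.127 side -1 4633 my [-0.0278 -0.0173 -0.0081] mx [-0.0212  0.0204]
sink top rel tool: my [-0.0271  0.0278] z [0.0104 0.0119] slope zy 0.0049 zx 0.0093
{'t': 46.15, 'tool_pos': [0.4915, 0.3101, 0.1232], 'tool_rot': [-2.3069, -2.1205, -0.018], 'contact_force': [1.1673, 0.2042, -0.6714], 'opening': 0.0384, 'q': [0.4294, 0.0338, 1.8187, 0.0118, 1.2807, 0.5103]}
```

apply_moves(deltas=[[0, 0, 0.001, 0, -1], [0, 0, 0.001, 0, -1], [0, 0, 0.001, 0, -1], [0, 0, 0.001, 0, -1], [0, 0, 0.0007, 0, -1], [0, 0, 0.0006, 0, -1], [0, 0, 0.0006, 0, -1], [0, 0, 0.0006, 0, -1]])

```text
t: 47.15
tool_pos: [0.4924, 0.3099, 0.1197]
tool_rot: [-2.308, -2.122, -0.019]
contact_force: [-2.6, -1.3, 5.4]
opening: 0.0384
```

apply_moves(deltas=[[0, 0, 0, 0, 1], [0, 0, 0, 0, 1], [0, 0, 0, 0, 1], [0, 0, -0.006, 0, 1], [0, 0, -0.01, 0, 1], [0, 0, -0.008, 0, 1], [0, -0.0006, -0.003, 0, -1], [0, 0, 0, 0, -1]], grip_force=20)

```text
t: 48.15
tool_pos: [0.4919, 0.3104, 0.1482]
tool_rot: [-2.308, -2.122, -0.023]
contact_force: [0.9, 0.1, 0.2]
opening: 0.0517
```

Run:
```python
from look import *
o,im,c=look("w24")
print(R.from_rotvec(o["tool_rot"]).as_matrix()[:,2].round(4))
c=c.reshape(-1,3);c=c[~np.isnan(c[:,0])]
k=(abs(c[:,0]-.491)<.017)&(abs(c[:,1]-.3103)<.019)&(c[:,2]>.12)&(c[:,2]<.14);p=c[k]
for ax,c0 in((1,.3103),(0,.491)):
    b=np.round((p[:,ax]-c0)/.004).astype(int)
    print([(i*4,round(float(np.percentile(p[b==i,2],95)),4)) for i in range(-4,5) if (b==i).sum()>10])
```

```text
{'t': 48.15, 'tool_pos': [0.4919, 0.3104, 0.1482], 'tool_rot': [-2.3076, -2.1215, -0.0232], 'contact_force': [0.8923, 0.0762, 0.1513], 'opening': 0.0517, 'q': [0.4296, 0.0071, 1.8017, 0.0115, 1.3209, 0.5108]}
heat_sink_1 []
[ 0.0062  0.0151 -0.9999]
[(-16, 0.1311), (-12, 0.131), (-8, 0.1312), (-4, 0.131), (0, 0.1311), (4, 0.1311), (8, 0.1313), (12, 0.1312), (16, 0.131)]
[(-16, 0.1311), (-12, 0.131), (-8, 0.1311), (-4, 0.1311), (0, 0.1311), (4, 0.131), (8, 0.1311), (12, 0.1311), (16, 0.1311)]
```

View pics/w24.png

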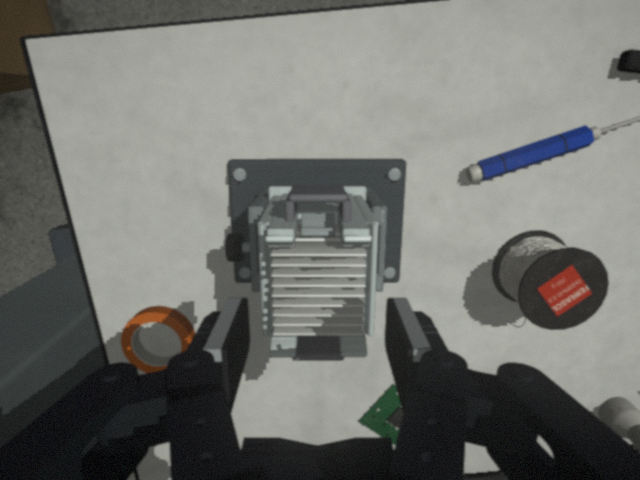

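apply_moves(deltas=[[0, -0.0005, 0, 0, -1], [0, 0, 0, 0, -1], [0, 0, 0.002, 0, -1], [0, 0, 0.005, 0, -1], [0, 0, 0.005, 0, -1], [0, 0, 0.003, 0, -1], [0, 0, 0.0015, 0, -1], [0, 0, 0.0012, 0, -1]])

```text
t: 49.25
tool_pos: [0.4914, 0.3102, 0.1296]
tool_rot: [-2.308, -2.122, -0.02]
contact_force: [-2.0, -1.4, 5.1]
opening: -0.0001
```

apply_moves(deltas=[[-0.0002, -0.0005, 0.0022, 0, -1], [-0.0002, -0.0005, 0.0025, 0, -1], [-0.0002, -0.0005, 0.0025, 0, -1], [-0.0002, -0.0005, 0.0025, 0, -1], [-0.0002, -0.0005, 0.0025, 0, -1], [-0.0002, -0.0005, 0.0025, 0, -1], [-0.0002, -0.0005, 0.0025, 0, -1], [-0.0002, -0.0005, 0.0025, 0, -1]])

```text
t: 50.25
tool_pos: [0.4931, 0.311, 0.1277]
tool_rot: [-2.311, -2.127, -0.036]
contact_force: [-4.3, -3.0, 10.6]
opening: 0.0
```

apply_moves(deltas=[[-0.0003, -0.001, 0.003, 0, -1], [-0.0003, -0.001, 0.003, 0, -1], [-0.0003, -0.001, 0.003, 0, -1], [-0.0003, -0.001, 0.003, 0, -1], [-0.0003, -0.001, 0.003, 0, -1], [-0.0003, -0.001, 0.003, 0, -1], [-0.0003, -0.001, 0.003, 0, -1], [-0.0003, -0.001, 0.003, 0, -1]])

```text
t: 51.25
tool_pos: [0.4925, 0.3114, 0.1261]
tool_rot: [2.304, 2.123, 0.056]
contact_force: [-3.5, -3.3, 11.8]
opening: -0.0
```

apply_moves(deltas=[[-0.0003, -0.001, 0.0038, 0, -1], [-0.0003, -0.001, 0.0038, 0, -1], [-0.0003, -0.001, 0.0038, 0, -1], [-0.0003, -0.001, 0.0038, 0, -1], [-0.0003, -0.001, 0.0036, 0, -1], [-0.0003, -0.001, 0.0036, 0, -1], [-0.0003, -0.001, 0.0034, 0, -1], [-0.0003, -0.001, 0.0034, 0, -1]])

```text
t: 52.25
tool_pos: [0.4923, 0.3115, 0.124]
tool_rot: [2.295, 2.119, 0.072]
contact_force: [-5.9, -4.4, 13.5]
opening: 0.0
```

apply_moves(deltas=[[-0.0003, -0.0006, 0.0034, 0, -1], [-0.0003, -0.0006, 0.003, 0, -1], [-0.0003, -0.0006, 0.0026, 0, -1], [-0.0003, -0.0006, 0.0024, 0, -1], [-0.0003, -0.0006, 0.0024, 0, -1], [-0.0003, -0.0006, 0.0024, 0, -1], [-0.0003, -0.0006, 0.0022, 0, -1], [-0.0003, -0.0006, 0.0022, 0, -1]])

```text
t: 53.25
tool_pos: [0.4923, 0.3115, 0.1241]
tool_rot: [2.291, 2.117, 0.082]
contact_force: [-4.3, -2.3, 9.7]
opening: 0.0001
```

apply_moves(deltas=[[-0.0003, -0.001, 0.0036, 0, -1], [-0.0003, -0.001, 0.0042, 0, -1], [-0.0003, -0.001, 0.0042, 0, -1], [-0.0003, -0.001, 0.0042, 0, -1], [-0.0003, -0.0008, 0.0036, 0, -1], [-0.0003, -0.0006, 0.003, 0, -1], [-0.0003, -0.0006, 0.0026, 0, -1], [-0.0003, -0.0006, 0.0022, 0, -1]])

```text
t: 54.25
tool_pos: [0.4924, 0.3116, 0.1171]
tool_rot: [2.284, 2.114, 0.094]
contact_force: [-4.7, -1.4, 9.4]
opening: -0.0001
```

apply_moves(deltas=[[-0.0003, -0.0006, 0.0028, 0, -1], [-0.0003, -0.0006, 0.0028, 0, -1], [-0.0003, -0.0006, 0.0028, 0, -1], [-0.0003, -0.0006, 0.0028, 0, -1], [-0.0003, -0.0006, 0.0028, 0, -1], [-0.0003, -0.0006, 0.0028, 0, -1], [-0.0003, -0.0006, 0.0026, 0, -1], [-0.0003, -0.0006, 0.0024, 0, -1]])

```text
t: 55.25
tool_pos: [0.4925, 0.3116, 0.1156]
tool_rot: [2.28, 2.113, 0.101]
contact_force: [-6.0, -1.9, 10.8]
opening: -0.0001
```

apply_moves(deltas=[[-0.0004, -0.0018, 0.0032, 0, -1], [-0.0004, -0.0018, 0.0032, 0, -1], [-0.0004, -0.0018, 0.0034, 0, -1], [-0.0004, -0.0018, 0.0034, 0, -1], [-0.0004, -0.0018, 0.0034, 0, -1], [-0.0004, -0.0015, 0.0032, 0, -1], [-0.0004, -0.0015, 0.003, 0, -1], [-0.0004, -0.0015, 0.0028, 0, -1]])

```text
t: 56.25
tool_pos: [0.4924, 0.3116, 0.1125]
tool_rot: [2.267, 2.102, 0.133]
contact_force: [-3.7, -3.4, 9.7]
opening: -0.0002
```

apply_moves(deltas=[[0, -0.0004, 0.0038, 0, -1], [0, -0.0004, 0.0042, 0, -1], [0, -0.0004, 0.0042, 0, -1], [0, -0.0004, 0.0042, 0, -1], [0, -0.0004, 0.0042, 0, -1], [0, -0.0004, 0.0038, 0, -1], [0, -0.0004, 0.0034, 0, -1], [0, -0.0004, 0.003, 0, -1]])

```text
t: 57.25
tool_pos: [0.4925, 0.3117, 0.1025]
tool_rot: [2.264, 2.102, 0.12]
contact_force: [-7.4, -4.7, 14.2]
opening: -0.0001
```

apply_moves(deltas=[[0, -0.0004, 0.0034, 0, -1], [0, -0.0004, 0.0034, 0, -1], [0, -0.0004, 0.0032, 0, -1], [0, -0.0004, 0.003, 0, -1], [0, -0.0004, 0.0028, 0, -1], [0, -0.0004, 0.0026, 0, -1], [0, -0.0004, 0.0024, 0, -1], [0, -0.0004, 0.0024, 0, -1]])

```text
t: 58.25
tool_pos: [0.4925, 0.3117, 0.1003]
tool_rot: [2.26, 2.102, 0.109]
contact_force: [-7.2, -3.8, 12.3]
opening: -0.0001
```

apply_moves(deltas=[[0, -0.0004, 0.0032, 0, -1], [0, -0.0004, 0.0034, 0, -1], [0, -0.0004, 0.0034, 0, -1], [0, -0.0004, 0.0034, 0, -1], [0, -0.0004, 0.0032, 0, -1], [0, -0.0004, 0.003, 0, -1], [0, -0.0004, 0.0028, 0, -1], [0, -0.0004, 0.0026, 0, -1]])

```text
t: 59.25
tool_pos: [0.4928, 0.3119, 0.0961]
tool_rot: [2.257, 2.102, 0.099]
contact_force: [-6.9, -3.9, 12.5]
opening: 0.0004
```

apply_moves(deltas=[[0, -0.0004, 0.003, 0, -1], [0, -0.0004, 0.0032, 0, -1], [0, -0.0004, 0.003, 0, -1], [0, -0.0004, 0.0026, 0, -1], [0, -0.0004, 0.0024, 0, -1], [0, -0.0004, 0.0022, 0, -1], [0, -0.0004, 0.002, 0, -1], [0, -0.0004, 0.002, 0, -1]])

```text
t: 60.25
tool_pos: [0.4927, 0.3118, 0.0961]
tool_rot: [2.254, 2.101, 0.09]
contact_force: [-4.5, -2.6, 9.9]
opening: 0.0003
```

Run:
```python
from look import *
o,im,c=look("w25")
print(R.from_rotvec(o["tool_rot"]).as_matrix()[:,2].round(4))
c=c.reshape(-1,3);c=c[~np.isnan(c[:,0])]
k=(abs(c[:,0]-.491)<.021)&(abs(c[:,1]-.3103)<.021)&(c[:,2]>.08)&(c[:,2]<.112);p=c[k]
for ax,c0 in((1,.3103),(0,.491)):
    b=np.round((p[:,ax]-c0)/.003).astype(int)
    print([(i*3,int((b==i).sum()),np.percentile(p[b==i,2],[50,95]).round(4).tolist()) for i in range(-7,8) if (b==i).sum()>10])
im=im["img"][200:400,220:420,::-1];cv2.imwrite("pics/w25z.png",cv2.resize(im,(600,600),interpolation=2))
```

```text
{'t': 60.25, 'tool_pos': [0.4927, 0.3118, 0.0961], 'tool_rot': [2.2542, 2.1009, 0.0903], 'contact_force': [-4.5371, -2.6303, 9.9143], 'opening': 0.0003, 'q': [0.4556, 0.0328, 1.8704, -0.0427, 1.1655, 0.5414]}
heat_sink_1 [([271.0, 259.0, 100.0, 92.0], 0.64), ([263.0, 309.0, 5.0, 30.0], 0.5)]
[ 0.0829 -0.0031 -0.9966]
[(-18, 45, [0.0954, 0.1024]), (-15, 132, [0.0961, 0.1058]), (-12, 85, [0.0974, 0.1102]), (-9, 104, [0.0941, 0.0967]), (-6, 140, [0.0942, 0.097]), (-3, 104, [0.0941, 0.0967]), (0, 209, [0.0928, 0.0966]), (3, 168, [0.094, 0.0969]), (6, 420, [0.0956, 0.111]), (9, 636, [0.097, 0.1112]), (12, 844, [0.1034, 0.1113]), (15, 108, [0.0946, 0.1113]), (18, 73, [0.0958, 0.1069]), (21, 137, [0.1004, 0.1106])]
[(-21, 51, [0.1108, 0.1119]), (-18, 181, [0.0937, 0.0968]), (-15, 114, [0.0938, 0.0972]), (-12, 106, [0.1074, 0.1116]), (-9, 165, [0.1051, 0.1114]), (-6, 315, [0.0955, 0.1104]), (-3, 209, [0.1027, 0.111]), (0, 212, [0.1035, 0.1113]), (3, 216, [0.1038, 0.1112]), (6, 209, [0.1036, 0.1112]), (9, 262, [0.0965, 0.111]), (12, 352, [0.095, 0.1104]), (15, 217, [0.0932, 0.0967]), (18, 310, [0.0942, 0.0969]), (21, 290, [0.0961, 0.1084])]
```

View pics/w25z.png

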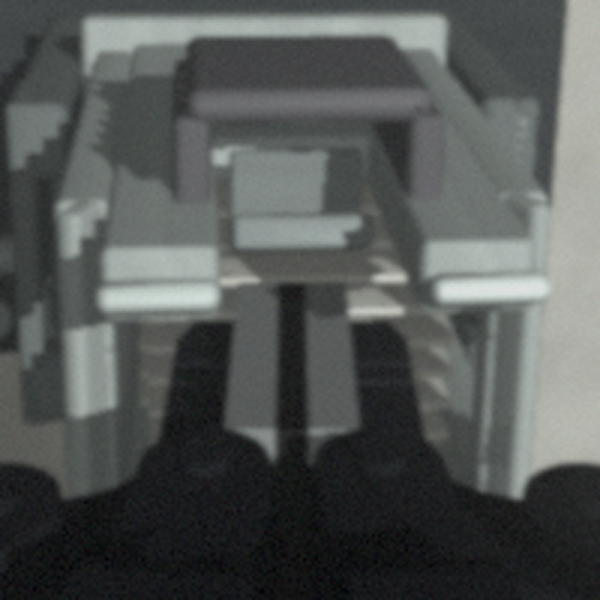

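apply_moves(deltas=[[0, 0.0004, -0.004, 0, -1], [0, 0.0008, -0.01, 0, -1], [0, 0.002, -0.025, 0, -1], [0, 0.003, -0.04, 0, -1], [-0.01, 0, -0.05, 0, -1], [-0.01, 0, -0.04, 0, -1], [-0.01, 0, -0.02, 0, -1], [-0.005, 0, -0.005, 0, -1]])

```text
t: 61.35
tool_pos: [0.4798, 0.2764, 0.2975]
tool_rot: [2.253, 2.102, 0.092]
contact_force: [1.1, 0.8, -0.7]
opening: 0.0006
```

Run:
```python
from look import *
o,im,c=look("w26",("heat_sink_1","magazine"))
c=c.reshape(-1,3);c=c[~np.isnan(c[:,0])]
k=(abs(c[:,0]-.491)<.019)&(abs(c[:,1]-.3103)<.019)&(c[:,2]>.08)&(c[:,2]<.14);p=c[k]
for ax,c0 in((1,.3103),(0,.491)):
    b=np.round((p[:,ax]-c0)/.003).astype(int)
    print([(i*3,int((b==i).sum()),np.percentile(p[b==i,2],[50,95]).round(4).tolist()) for i in range(-7,8) if (b==i).sum()>10])
a=im["img"][60:300,200:460,::-1];cv2.imwrite("pics/w26z.png",cv2.resize(a,(650,600),interpolation=2))
im=ctrl.get_image("side")
a=im["img"][300:420,270:430,::-1];cv2.imwrite("pics/side4z.png",cv2.resize(a,(800,600),interpolation=2))
```

```text
{'t': 61.35, 'tool_pos': [0.4798, 0.2764, 0.2975], 'tool_rot': [2.2532, 2.1018, 0.092], 'contact_force': [1.08, 0.7726, -0.7119], 'opening': 0.0006, 'q': [0.4063, -0.1969, 1.7422, -0.0353, 1.5202, 0.4763]}
heat_sink_1 [([286.0, 136.0, 45.0, 50.0], 0.6), ([283.0, 164.0, 1.0, 14.0], 0.44)]
magazine [([243.0, 106.0, 126.0, 113.0], 0.71)]
[(-18, 216, [0.0964, 0.1049]), (-15, 107, [0.0896, 0.0994]), (-12, 154, [0.0911, 0.0998]), (-9, 145, [0.094, 0.0998]), (-6, 104, [0.0925, 0.0996]), (-3, 169, [0.0906, 0.0995]), (0, 135, [0.0973, 0.0999]), (3, 108, [0.0931, 0.0993]), (6, 182, [0.0907, 0.0996]), (9, 101, [0.0941, 0.0997]), (12, 117, [0.0878, 0.0992]), (15, 125, [0.0942, 0.1011]), (18, 95, [0.1021, 0.107])]
[(-18, 91, [0.0913, 0.0994]), (-15, 138, [0.0913, 0.0994]), (-12, 143, [0.0918, 0.0997]), (-9, 138, [0.0933, 0.1014]), (-6, 149, [0.0939, 0.1045]), (-3, 147, [0.0942, 0.1043]), (0, 149, [0.094, 0.1042]), (3, 148, [0.0957, 0.1044]), (6, 138, [0.0954, 0.1045]), (9, 137, [0.0933, 0.1009]), (12, 137, [0.0925, 0.0997]), (15, 132, [0.0922, 0.0994]), (18, 111, [0.0928, 0.0996])]
```

View pics/w26z.png

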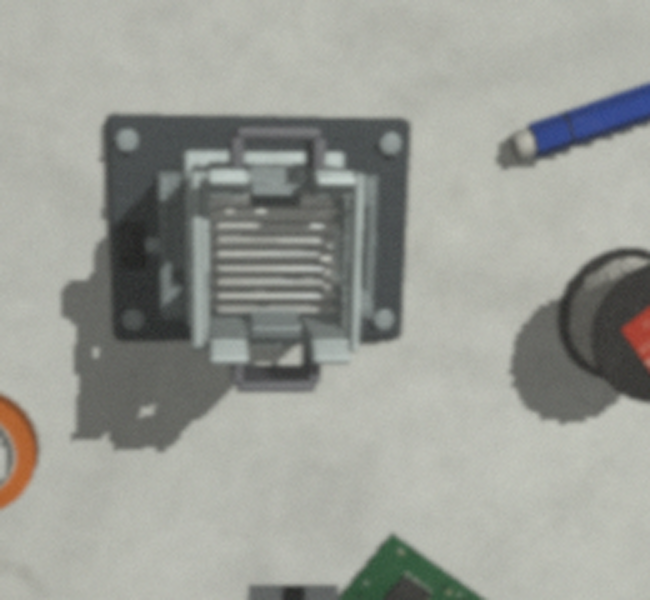

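View pics/side4z.png

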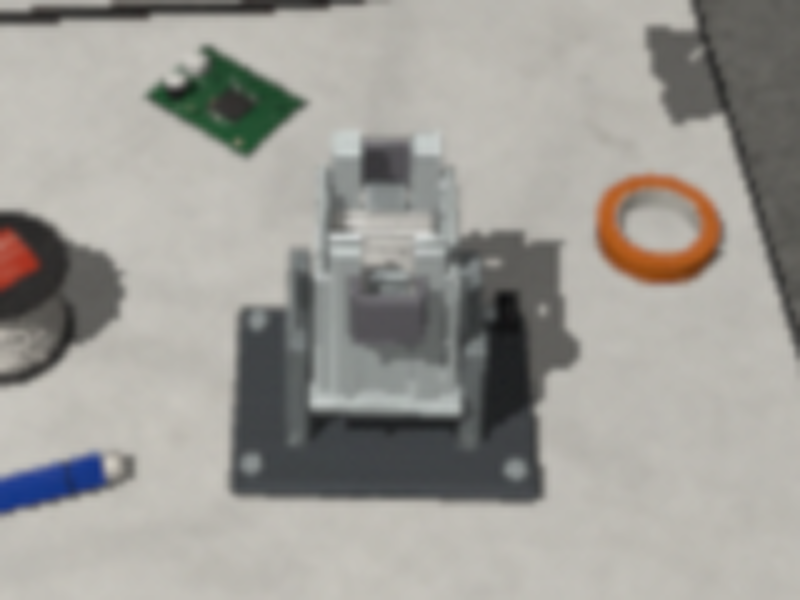

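```bash
python3 -c "
from station import ctrl
print(ctrl.finish_job())"
```

```text
the job is handed in; nothing more can be done
None
```

Both heat sinks are in the magazine, fins up and held by the lips. I handed the job in at about 61.5 s of the 72 s allowed.

**Final checks:** After the fingers let go, the second sink's top lay level at about z = 0.0995 m. The first sink had read the same height once released. The wrist picture shows both lips over the fins on the y sides. From the camera I put the cassette at h of about 30 mm. The sinks met the lip slopes at a height that fits this.

**What did not go cleanly:**
- **First sink, first try:** its edge caught the side wall and it twisted about 7° in the grip. I lifted it out, squared it on the bench and inserted it again. The bystander items in view looked undisturbed.
- **First sink, pressing:** after the force fell from about 8 N to 4 N at the snap, the fingertips may have gone more than the allowed 2 mm farther.
- **Second sink, pressing:** it needed more force than expected. I read about 14 N on the slopes and 10–14 N below them, where 5–9 N was expected, probably because the tool was tilted and rubbing on the wall. I felt no clear force drop at the snap. I stopped when it would go no farther, about 2.5 mm below where its top finally rested. That is probably at or close to the follower's hard stop, and slightly past the 2 mm limit.

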